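# Lock the jig fence and hold the display plinth against it for screwing

### The arm

A 6-joint arm with a two-finger parallel gripper is mounted at the origin on the work surface. World frame = base frame: x ahead of the robot, y to its left, z up, the work surface at z = 0. Lengths are in m, angles in degrees, forces in N, time in s.
With the tool pointing down it reaches from about 0.275 to 0.85 m from the base axis. Payload 19 kg.
Tool frame: the origin (TCP) lies at the very end of the fingers, on their centre line; the grasp point (between the pads) lies 19 mm behind it; y points along the fingers, z is the direction in which the jaws open and shut, and the axes are right-handed (so a half turn about y gives the same grasp; the last joint's range is limited). The gripper opens to 85 mm and grips with 20 to 120 N. Pads are 22 mm wide; open, the fingers measure 114 mm over their backs; the gripper's body (76 mm by 85 mm) begins 54 mm behind the grasp point. The pads swing forward as they close: fully open they stand 13 mm farther back than shut.
Start: joints at [63.942, 8.623, 82.357, -0, 89.026, -7.678], TCP at [0.181, 0.546, 0.192] pointing down, gripper open.
Joint ranges: [-160.23, 160.23], [-39.13, 120.54], [6.94, 153.29], [-79.49, 259.48], [9.18, 160.14], [-161.06, 161.06]. Speed limits (degrees/s): [108.29, 108.29, 127.2, 172.46, 172.46, 172.46].

### API

Orientations are given as a 3x3 rotation matrix whose columns are the frame's x, y, z axes.
In Python, from rig import robot gives the robot as it stands. The module is installed in compiled form; this text tells all that it offers.
- The arm moves only by the tool arm_command, never from a script. Its arguments are lists of equal length, an entry for each row: "travel": the shift along the tool's x, y, z in cm, a list of three; "spin": the turn about the tool's y in degrees. A call has 1 to 20 rows; each row shifts and turns the pose as measured when the row begins, along the tool's axes as they then stand; what a row does not reach is not made up. A row lasts 1/8 s, in which the tool goes at most 62.5 mm and 10.7 degrees, less where a joint would pass 70% of its speed; a pose out of reach is approached as far as the arm can. A call is refused whole if a number of a shift passes 6.25 or a number of a turn 10.7, either way. A call with a gripper value outside its range is refused whole. "fingers" is the finger opening in cm, from 0 to 8.54, set as the call begins (left out, the last holds). The fingers move at their own pace and stop on an object; the grip force is fixed at half the most. Time passes only in rows, so rows that do not move let the fingers close. It gives the time, the measured TCP pose, the force and the opening at its end, in the units of the state.
- robot.get_obs(): the state, without advancing time (a new reading comes with each control period).
- robot.camera(name): name is "scene" or "top" or "wrist"; returns the picture (384x512x3 uint8, red, green, blue); there is no depth.
- robot.camera_params(name): a dict with "fovy" (degrees; the focal length in pixels is half the picture's height over the tangent of half this angle, whatever the lens; pixels are square), "cx", "cy" (the principal point, pixels), "T" (4x4, takes a point from camera to world coordinates). Camera axes: x right, y down, z forward; pixel columns grow to the right and rows downward; lengths in m; the calibration is good to about 2 mm. A picture is of the moment at which its call begins: read the wrist's pose just before it. camera_params takes no time and is no camera call; for the wrist camera it gives the pose at the moment of the call.
- robot.sign_off(): hands the job in, once; it reports no verdict.
The state is a dict: "clock": time; "joint_positions": joint angles; "joint_vel": joint speeds; "joint_efforts": joint torques, N m; "ee_pos": TCP position; "orientation": TCP orientation; "contact_force": force on the tool from outside, world axes, zero at the start; "ft_torque": the same for the moment, N m; "gripper_width": finger opening in m.
Only numpy, scipy, OpenCV 4.12 (cv2) and the standard library are available. Lean on these libraries where they do the work, as an engineer would, in place of code of your own. Each camera call takes 0.05 s, during which the arm holds its last target.

### The job

The fence of the little screwing jig is set where I want it, so first fold its cam lever down flat to lock it, without shifting the fence. Then set the dark wooden plinth on the jig's board with its brass inserts up, one long side flat against the fence and its end up to the fixed side rail, and press it against the fence with a steady push of about 10 N. Finish while still pressing, because I will drive the screws while you hold it, and leave the other things on the mat where they are.

Things in the scene. Friction and masses are not known exactly. Their poses are not given: they have to be found in the camera images.
- jig: Screwing jig fixed to the bench: smooth waxed plywood board 300 x 260 x 18 mm (x, y, height). Origin: centre of its underside; z up; x runs from the open front edge square to the fence; y along the fence towards the fixed side rail. The rail, aluminium, lies along x on the +y edge: 280 long, 22 wide, top 25 mm above the board, inner face at y = +108 mm.
- fence: Aluminium bar 220 (y) x 20 x 45 mm high that slides on the board along x: about 3 N moves it while the cam lever is up; with the lever flat it withstands 25 N. Origin: middle of the lower edge of its working face (which looks to -x), at board height; axes as the jig's. Behind it (x 20 to 80, y -12 to 62 mm) its shoe with two cheeks, 30 mm high, carries the lever.
- corner (a point): Point on the fence, at board height, where its working face meets the inner face of the side rail (moves with the fence); axes as the jig's. The seated plinth's origin is 22 mm to -x and 55 mm to -y of it.
- cam_lever (a joint): Angle of the black cam lever (rad). 0: folded flat along the fence, pointing to the jig's -y, fence locked; it stops there. 1.57: straight up, fence free (starts at 1.4 to 1.75). It folds from upright over to -y and down, and stays where left; light at first, stiff below about 0.9 as the cam takes hold: up to about 8 N at the end of the handle.
- lever_pivot (a point): Middle of the lever's pivot axis (which runs along the jig's x): on the fence, 58 mm behind the working face, 24 mm above the board; axes as the jig's.
- lever_tip (a point): Free end of the cam lever, on its middle line, 88 mm from the pivot. The handle is a bar 16 mm wide (along the jig's x), 10 mm thick; 20 x 12 mm in its last 22 mm. When flat its middle line lies 5 mm and its top about 11 mm above the pivot axis.
- plinth: Loose dark hardwood display plinth, a block 44 x 110 x 40 mm (its x by y by height), about 0.16 kg, standing on the mat beside the jig, left or right, with two small brass threaded inserts in its top. Origin: centre of the underside, z up. Either long side may go to the fence. It slides easily on the waxed board (friction about 0.25).
- swab_tub: Bystander: white round tub with grey lid, 72 mm across, 87 mm high; origin at the centre of its underside.
- paint_jar: Bystander: small paint jar with white cap, 38 mm across, 50 mm high; origin at the centre of its underside.
- screwdriver: Bystander: screwdriver, 180 mm long, lying on the mat; its axis is its x.
Mind the look-alikes: they are no part of the job. Of the things shaped like the plinth, the dark wooden one is meant.

How it is judged:
By the outcome, as a careful person would: the job done as asked, in the order asked, and still so for the second after the job is handed in, while the arm keeps its last pose, push and grip.
It also fails if it takes over 67 s, if anything falls off the work surface, if the arm or the gripper's body presses on something with over 40 N, if the wrist force passes 120 N, or if a joint passes its speed limit or range.

## Working session

There is one attempt and no reset: what is moved stays moved. The work goes in short steps, Python scripts to look and compute and a tool call to move; the robot and the scene stay as the last step left them, time stands still between calls to the robot, and variables do not carry over. Pictures are saved under pics/ and viewed, and the job is handed in when it is done.

Besides the shell and the picture viewer there is one more tool, called after "Call:" as name([rows], argument=value, ...), one row to a line, values as JSON. arm_command: Moves the arm, as the interface text tells. Its arguments: {"type":"object","properties":{"travel":{"type":"array"},"spin":{"type":"array"},"fingers":{"type":"number"}},"required":["travel","spin"]}

```bash
mkdir -p pics
cat > h.py <<'E'
import numpy as np, cv2
from rig import robot
def K(n):
    p=robot.camera_params(n); f=192/np.tan(np.radians(p['fovy'])/2); return f,p['cx'],p['cy'],np.array(p['T'])
def ray(par,u,v):
    f,cx,cy,T=par; d=T[:3,:3]@np.array([(u-cx)/f,(v-cy)/f,1]); return T[:3,3],d
def onz(par,u,v,z):
    o,d=ray(par,u,v); return o+d*(z-o[2])/d[2]
def proj(par,p):
    f,cx,cy,T=par; q=T[:3,:3].T@(np.array(p)-T[:3,3]); return np.array([cx+f*q[0]/q[2],cy+f*q[1]/q[2]])
def save(n,im): cv2.imwrite(n,im[:,:,::-1])
E
python3 - <<'E'
from h import *
np.set_printoptions(precision=4,suppress=True)
o=robot.get_obs(); print(o)
for n in ['scene','top','wrist']:
    p=robot.camera_params(n); print(n,p)
    im=robot.camera(n); np.save(f'{n}0.npy',im); save(f'pics/{n}0.png',im)
E
```

```text
{'clock': 0.0, 'joint_positions': array([63.9436,  8.6497, 82.3903, -0.0004, 89.0263, -7.6777]), 'joint_vel': array([-0.0698, -0.0401,  0.0511, -0.0465,  0.0046,  0.0611]), 'joint_efforts': array([  0.0018, -71.3019, -57.0905,   0.0002,   0.0086,   0.0001]), 'ee_pos': array([0.1812, 0.5454, 0.1917]), 'orientation': array([[ 0.949 , -0.0005,  0.3153],
       [-0.3153, -0.001 ,  0.949 ],
       [-0.0001, -1.    , -0.0011]]), 'contact_force': array([ 0.4362,  0.2485, -0.821 ]), 'ft_torque': array([0.0575, 0.0407, 0.0109]), 'gripper_width': 0.08513907591577348}
scene {'fovy': 48.828536053042455, 'cx': 255.9798066493221, 'cy': 195.0219605140689, 'T': array([[ 0.2368,  0.6406, -0.7305,  1.3297],
       [ 0.9714, -0.1707,  0.1652, -0.1584],
       [-0.0189, -0.7487, -0.6627,  0.8089],
       [ 0.    ,  0.    ,  0.    ,  1.    ]])}
top {'fovy': 45.53897567976473, 'cx': 249.53880106293383, 'cy': 180.2785027458791, 'T': array([[ 0.015 , -0.9952,  0.0969,  0.381 ],
       [-0.9999, -0.0146,  0.0054,  0.0094],
       [-0.0039, -0.0969, -0.9953,  1.3129],
       [ 0.    ,  0.    ,  0.    ,  1.    ]])}
wrist {'fovy': 71.25895309253696, 'cx': 250.91615311261788, 'cy': 191.5381274033304, 'T': array([[ 0.3148,  0.9041,  0.289 ,  0.1076],
       [ 0.9492, -0.2992, -0.0979,  0.571 ],
       [-0.0021,  0.3051, -0.9523,  0.3737],
       [ 0.    ,  0.    ,  0.    ,  1.    ]])}
```

View pics/scene0.png

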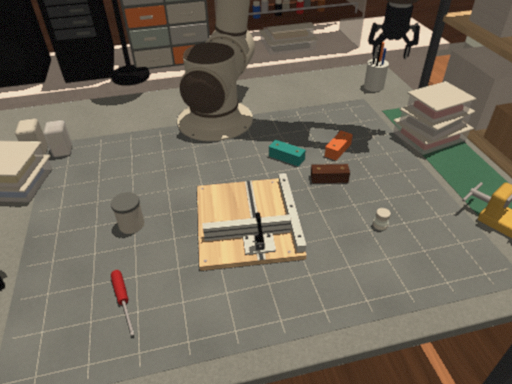

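View pics/top0.png

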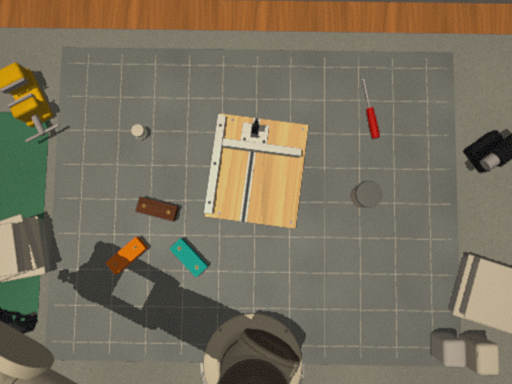

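View pics/wrist0.png

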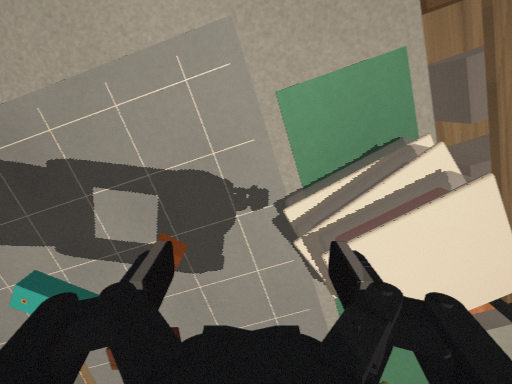

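Scene shows the jig at the centre, with the lever up near (260,232), tub (127,213), screwdriver (122,300) and jar (382,219). There are three plinth-like blocks, given here by their top-view pixels: dark brown (157,209), orange (126,254) and teal (188,257). The dark brown one fits "dark wooden". I'll confirm that in an enlarged crop.

Run:
```python
from h import *
t=np.load('top0.npy'); s=np.load('scene0.npy')
a=cv2.resize(t[100:240,125:325],None,fx=4,fy=4,interpolation=cv2.INTER_CUBIC); save('pics/topc.png',a)
b=cv2.resize(s[125:275,185:385],None,fx=4,fy=4,interpolation=cv2.INTER_CUBIC); save('pics/scenec.png',b)
```

```text
(no output)
```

View pics/topc.png

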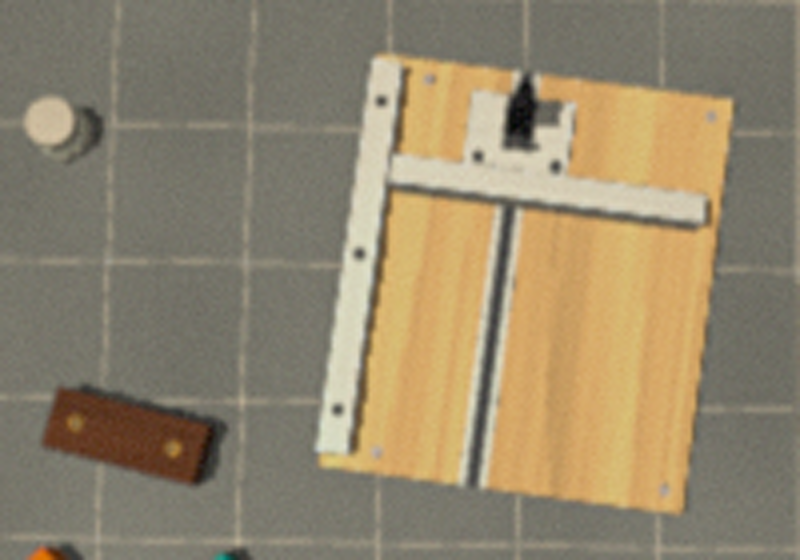

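View pics/scenec.png

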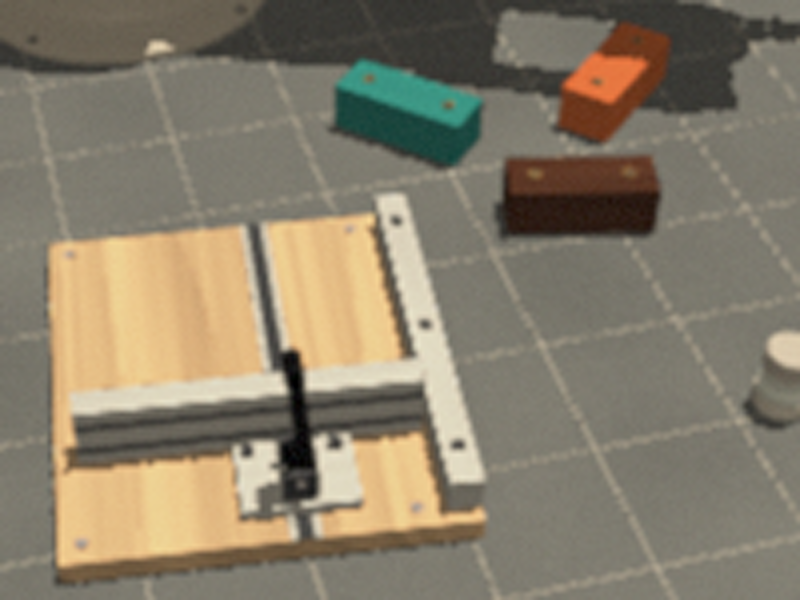

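The crop confirms it: the dark brown block at top-view (157,209) has two brass inserts facing up, while the orange and teal ones are look-alikes. The lever stands upright behind the fence, and the rail is on the world +y side. Next I measure the jig, fence, rail and plinth.

Run:
```python
from h import *
np.set_printoptions(precision=4,suppress=True)
P=K('top'); t=np.load('top0.npy').astype(int); R,G,B=t[...,0],t[...,1],t[...,2]
wood=((R-B>55)&(R>150)).astype(np.uint8)
wood[:, :200]=0; wood[:100]=0; wood[240:]=0; wood[:,325:]=0
wood=cv2.morphologyEx(wood,cv2.MORPH_CLOSE,np.ones((3,3)))
ys,xs=np.nonzero(wood); print(len(xs),xs.min(),xs.max(),ys.min(),ys.max())
def W(u,v,z): return onz(P,u,v,z)[:2]
# right edge: last wood pixel per row
def fit(pts,z):
    w=np.array([W(u,v,z) for u,v in pts]); 
    l=cv2.fitLine(w.astype(np.float32),cv2.DIST_HUBER,0,1e-4,1e-4).ravel(); d=l[:2];c=l[2:]
    n=np.array([-d[1],d[0]]); r=(w-c)@n; return c,d,np.degrees(np.arctan2(d[1],d[0])),r.std()
right=[(xs[ys==v].max()+.5,v) for v in range(130,218)]
front=[(u,ys[xs==u].max()+.5) for u in range(215,292)]
back=[(u,ys[xs==u].min()-.5) for u in range(262,303)]
for n,p in (('right',right),('front',front),('back',back)): print(n,fit(p,.018))
# fence: bright grey
al=((R>165)&(abs(R-B)<45)).astype(np.uint8)
# rail inner edge: last alum pixel in row rows 165..205, at z=.043
ri=[]
for v in range(160,208):
    k=np.nonzero(al[v,200:240])[0]
    if len(k): ri.append((200+k.max()+.5,v))
print('rail in',fit(ri,.043))
fe=[]
for u in range(228,298):
    k=np.nonzero(al[137:160,u])[0]
    if len(k): fe.append((u,137+k.max()+.5))
print('fence face top',fit(fe,.063), fe[::8])
# plinth
br=((R-B>25)&(R<150)&(R>60)).astype(np.uint8); br[:190]=0;br[:,:130]=0;br[225:]=0;br[:,185:]=0
cs,_=cv2.findContours(br,cv2.RETR_EXTERNAL,cv2.CHAIN_APPROX_NONE); c=max(cs,key=cv2.contourArea)
w=np.array([W(*q[0],.04) for q in c])*1000
print(cv2.minAreaRect(c),cv2.minAreaRect(w.astype(np.float32)))
for u,v in ((125+75/4,100+423/4),(125+173/4,100+448/4)): print('insert',W(u-.5,v-.5,.04))
```

```text
6862 205 307 113 228
right (array([ 0.529 , -0.1323], dtype=float32), array([ 0.9928, -0.1201], dtype=float32), np.float32(-6.898861), np.float64(0.0008111427748594958))
front (array([0.3888, 0.0188], dtype=float32), array([0.1173, 0.9931], dtype=float32), np.float32(83.26124), np.float64(0.027391549582688673))
back (array([ 0.6807, -0.069 ], dtype=float32), array([0.1186, 0.9929], dtype=float32), np.float32(83.18893), np.float64(0.0008139481632595165))
rail in (array([0.4842, 0.1128], dtype=float32), array([ 0.9929, -0.1193], dtype=float32), np.float32(-6.8523355), np.float64(0.0008075558220621813))
fence face top (array([ 0.5856, -0.0269], dtype=float32), array([0.1182, 0.993 ], dtype=float32), np.float32(83.214294), np.float64(0.0068897773993827505)) [(228, np.float64(145.5)), (236, np.float64(146.5)), (244, np.float64(147.5)), (252, np.float64(148.5)), (260, np.float64(149.5)), (268, np.float64(150.5)), (276, np.float64(152.5)), (284, np.float64(153.5)), (292, np.float64(154.5))]
((155.7551727294922, 208.33033752441406), (39.293766021728516, 16.033077239990234), 14.743562698364258) ((422.701171875, 275.88031005859375), (110.10365295410156, 44.35795211791992), 76.23900604248047)
insert [0.4307 0.3111]
insert [0.4144 0.2423]
```

Everything agrees: the board measures 300.3 mm and the edge-to-rail distance 238.1 mm (300 and 238 given), and the plinth measures 110.1 x 44.4 mm. Next I triangulate the lever tip and find the pivot.

```bash
cat >> h.py <<'E'
a=np.radians(-6.83); xj=np.array([np.cos(a),np.sin(a),0]); yj=np.array([-np.sin(a),np.cos(a),0])
S_F,T_R=0.5846,0.1696   # fence face along xj, rail face along yj
def JW(s,t,z): return s*xj+t*yj+np.array([0,0,z])
def WJ(p): p=np.array(p); return np.array([p@xj,p@yj,p[2]])
def tri(Pa,ua,Pb,ub):
    o1,d1=ray(Pa,*ua); o2,d2=ray(Pb,*ub)
    l=np.linalg.lstsq(np.stack([d1,-d2],1),o2-o1,rcond=None)[0]
    p,q=o1+d1*l[0],o2+d2*l[1]; return (p+q)/2,np.linalg.norm(p-q)
E
python3 - <<'E'
from h import *
np.set_printoptions(precision=4,suppress=True)
t=np.load('top0.npy'); s=np.load('scene0.npy')
for im,(r0,r1,c0,c1),n in ((t,(105,150,235,280),'lt'),(s,(200,260,230,290),'ls')):
    save(f'pics/{n}.png',cv2.resize(im[r0:r1,c0:c1],None,fx=10,fy=10,interpolation=cv2.INTER_NEAREST))
T=K('top');S=K('scene')
for u,v in ((256.2,119.5),): 
    p,e=tri(T,(u,v),S,(257.3,213.5)); print('tip',p,e,WJ(p)-[S_F,T_R,.018])
print('fence right end',WJ(onz(T,301.5,151.5,.063))-[S_F,T_R,0])
# shoe plate edges  top view z=.018+? 
for u,v in ((125+472/4,126),(125+574/4,128)): print('shoe',WJ(onz(T,u,v,.048))-[S_F,T_R,0])
for tt in (-.03,-.05,-.07,-.09,-.11): print(tt, proj(T,JW(S_F+.058,T_R+tt,.042)),proj(S,JW(S_F+.058,T_R+tt,.042)))
E
```

```text
tip [ 0.6545 -0.0014  0.1393] 0.004408039968673446 [ 0.0654 -0.0932  0.1213]
fence right end [ 0.0108 -0.2253  0.063 ]
shoe [ 0.0634 -0.0548  0.048 ]
shoe [ 0.0673 -0.1266  0.048 ]
-0.03 [234.081  127.1902] [284.0432 237.4259]
-0.05 [241.0977 128.1172] [275.9812 238.2507]
-0.07 [248.118  129.0447] [267.8952 239.0779]
-0.09 [255.142  129.9726] [259.785  239.9076]
-0.11 [262.1697 130.9011] [251.6506 240.7398]
```

View pics/lt.png

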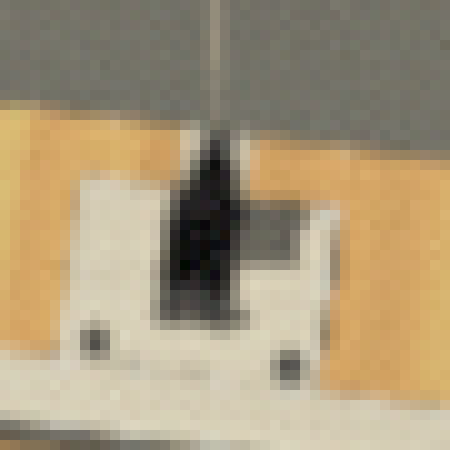

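View pics/ls.png

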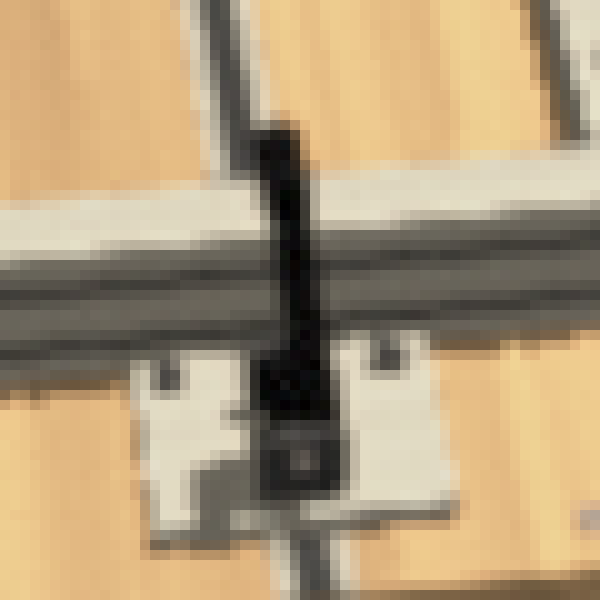

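Call:
arm_command([
  [0,0,0],
  [0,0,0],
], spin=[-5.8,-5.8], fingers=0)

```text
clock: 0.4
ee_pos: [0.1811, 0.5452, 0.1913]
orientation: [[0.994, -0.001, 0.113], [-0.113, -0.002, 0.994], [-0.001, -1.0, -0.002]]
contact_force: [-0.3, -0.3, 0.5]
gripper_width: 0.0517
```

```bash
cat > st.py <<'E'
from h import *
import sys
np.set_printoptions(precision=4,suppress=True)
o=robot.get_obs(); R=o['orientation']; p=o['ee_pos']
print('t',round(o['clock'],2),'p',p,'rel corner',WJ(p)-[S_F,T_R,0],'yaw x',round(np.degrees(np.arctan2(R[1,0],R[0,0])),2),'yz',R[:,1],'F jig',np.array([o['contact_force']@xj,o['contact_force']@yj,o['contact_force'][2]]),'w',round(o['gripper_width'],4))
def to(s,t,z): # tool travel cm to target rel corner
    return R.T@(JW(S_F+s,T_R+t,z)-p)*100
if len(sys.argv)>3: print('travel cm',to(*map(float,sys.argv[1:4])))
E
python3 st.py .058 -.055 .15
python3 - <<'E'
from h import *
T=K('top');S=K('scene'); q=JW(S_F+.058,T_R-.093,.130); print(proj(T,q),proj(S,q))
E
```

```text
t 0.4 p [0.1811 0.5452 0.1913] rel corner [-0.4696  0.3933  0.1913] yaw x -6.5 yz [-0.0009 -0.0018 -1.    ] F jig [-0.3039 -0.3351  0.5354] w 0.0517
travel cm [ 52.501    4.1753 -45.1314]
[256.5490257  123.21621792] [258.00098007 214.13213426]
```

Call:
arm_command([
  [4.4,0,-3.8],
  [4.4,0,-3.8],
  [4.4,0,-3.8],
  [4.4,0,-3.8],
  [4.4,0,-3.8],
  [4.4,0,-3.8],
  [4.4,0,-3.8],
  [4.4,0,-3.8],
  [4.4,0,-3.8],
  [4.4,0,-3.8],
], spin=[0.3,0,0,0,0,0,0,0,0,0])

```text
clock: 1.65
ee_pos: [0.5831, 0.1056, 0.19]
orientation: [[0.994, -0.002, 0.11], [-0.11, -0.002, 0.994], [-0.002, -1.0, -0.002]]
contact_force: [0.8, 0.5, 0.1]
gripper_width: 0.0002
```

```bash
python3 st.py .058 -.055 .15
```

```text
t 1.65 p [0.5831 0.1056 0.19  ] rel corner [-0.0182  0.0046  0.19  ] yaw x -6.33 yz [-0.0019 -0.0023 -1.    ] F jig [0.7335 0.5863 0.0625] w 0.0002
travel cm [ 7.5702  4.0072 -6.0131]
```

Call:
arm_command([
  [3.8,2,-3],
  [3.7,2,-3],
  [0,0,0],
], spin=[0.5,0,0])

```text
clock: 2.02
ee_pos: [0.6541, 0.0311, 0.1471]
orientation: [[0.992, -0.004, 0.123], [-0.123, -0.002, 0.992], [-0.003, -1.0, -0.003]]
contact_force: [-0.3, 1.0, 0.4]
gripper_width: -0.0003
```

```bash
python3 st.py .058 -.055 .112
python3 - <<'E'
from h import *
P=K('wrist'); im=robot.camera('wrist'); save('pics/w1.png',im); np.save('w1.npy',im); np.save('w1T.npy',P[3])
for q in ((.058,-.09,.042),(.058,-.093,.130),(0,0,.063),(0,-.2,.063),(.02,-.05,.063)): print(q,proj(P,JW(S_F+q[0],T_R+q[1],q[2])))
E
```

```text
t 2.02 p [0.6541 0.0311 0.1471] rel corner [ 0.0612 -0.0609  0.1471] yaw x -7.08 yz [-0.0035 -0.0024 -1.    ] F jig [-0.4188  0.9098  0.4028] w -0.0003
travel cm [-0.31    3.5122  0.602 ]
(0.058, -0.09, 0.042) [224.38370294 176.95155288]
(0.058, -0.093, 0.13) [209.72643168 204.70090815]
(0, 0, 0.063) [313.47377421 123.82582785]
(0, -0.2, 0.063) [106.66576732 124.59521397]
(0.02, -0.05, 0.063) [261.46658318 144.85575662]
```

View pics/w1.png

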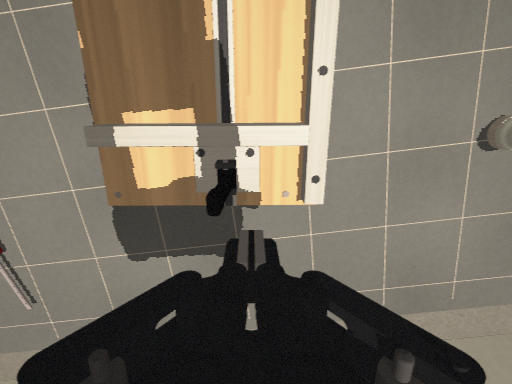

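The wrist view matches the model: the fence edge is at row 124, the pivot near (226,170) and the lever tip near (214,212). The closed fingers at (252,245) are on the +y side of the lever. I lower them beside the handle.

Call:
arm_command([
  [-0.3,1.8,0.6],
  [0,1.7,0],
  [0,0,0],
], spin=[-0.2,0,0])

```text
clock: 2.45
ee_pos: [0.6498, 0.0414, 0.1117]
orientation: [[0.993, -0.002, 0.116], [-0.116, -0.002, 0.993], [-0.002, -1.0, -0.002]]
contact_force: [0.7, -0.1, -0.6]
gripper_width: 0.0001
```

```bash
python3 st.py .058 -.094 .115
```

```text
t 2.45 p [0.6498 0.0414 0.1117] rel corner [ 0.0557 -0.0512  0.1117] yaw x -6.67 yz [-0.0021 -0.0017 -1.    ] F jig [ 0.6771 -0.0672 -0.6267] w 0.0001
travel cm [ 0.2196 -0.3175 -4.2834]
```

Call:
arm_command([
  [0.3,0,0],
  [0,0,-1],
  [0,-0.1,-1],
  [0,-0.1,-1],
  [0,-0.1,-1],
], spin=[0,0,0,0,0])

```text
clock: 3.08
ee_pos: [0.6485, -0.0009, 0.1168]
orientation: [[0.993, 0.0, 0.115], [-0.115, -0.002, 0.993], [0.001, -1.0, -0.002]]
contact_force: [-0.1, 0.2, 0.4]
gripper_width: -0.0
```

```bash
python3 st.py .058 -.117 .1115
```

```text
t 3.08 p [ 0.6485 -0.0009  0.1168] rel corner [ 0.0594 -0.0933  0.1168] yaw x -6.62 yz [ 0.0004 -0.0021 -1.    ] F jig [-0.115   0.1887  0.3611] w -0.0
travel cm [-0.1491  0.538  -2.3642]
```

Call:
arm_command([
  [0,0.2,-0.8],
  [0,0.2,-0.8],
  [0,0.2,-0.8],
], spin=[0,0,0])

```text
clock: 3.45
ee_pos: [0.6456, -0.027, 0.1107]
orientation: [[0.993, 0.001, 0.116], [-0.116, -0.002, 0.993], [0.001, -1.0, -0.002]]
contact_force: [0.5, 0.3, -0.6]
gripper_width: 0.0003
```

```bash
python3 st.py .058 -.135 .096;  python3 - <<'E'
from h import *
im=robot.camera('scene'); save('pics/s2.png',cv2.resize(im[170:270,185:325],None,fx=5,fy=5))
E
```

```text
t 3.45 p [ 0.6456 -0.027   0.1107] rel corner [ 0.0596 -0.1196  0.1107] yaw x -6.66 yz [ 0.0008 -0.0021 -1.    ] F jig [ 0.4172  0.3127 -0.6444] w 0.0003
travel cm [-0.164   1.4767 -1.5365]
```

View pics/s2.png

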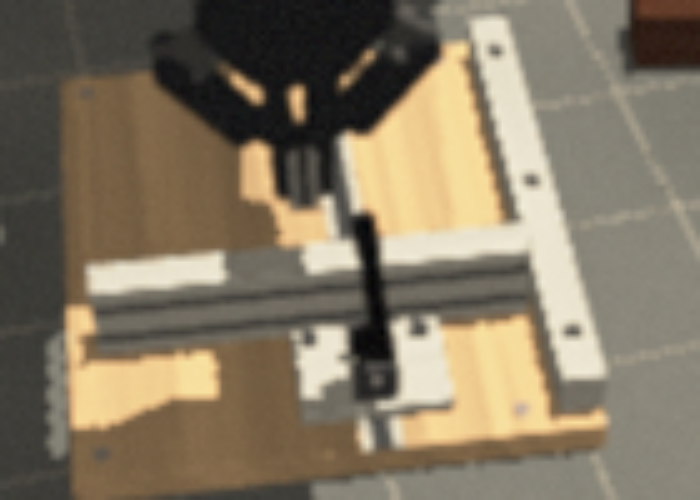

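Run:
```python
from h import *
S=K('scene');p=robot.get_obs()['ee_pos']; print(proj(S,p),'seen ~',(185+300/5,170+203/5))
print(proj(S,p+[0,0,.02]))
for v in (.13,.12,.11,.10): print(v,proj(S,JW(S_F+.058,T_R-.093,v)))
p=robot.camera_params('wrist');P=K('wrist');im=robot.camera('wrist');save('pics/w2.png',im); print(proj(P,robot.get_obs()['ee_pos']),proj(P,JW(S_F+.058,T_R-.093,.13)))
im=robot.camera('top');save('pics/t2.png',cv2.resize(im[80:200,200:340],None,fx=5,fy=5)); print(proj(K('top'),robot.get_obs()['ee_pos']))
```

```text
[246.48473372 221.76039583] seen ~ (245.0, 210.6)
[246.19087749 215.60349047]
0.13 [258.00098007 214.13213426]
0.12 [258.06861829 217.23037516]
0.11 [258.13534904 220.28704856]
0.1 [258.20119046 223.30298541]
[250.81962612 216.82604989] [291.24773273 226.5557874 ]
[266.33625227 125.53667261]
```

View pics/w2.png

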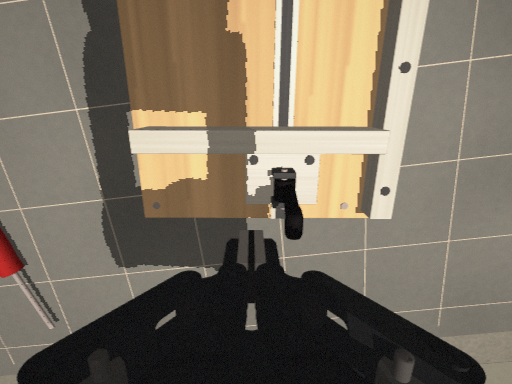

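View pics/t2.png

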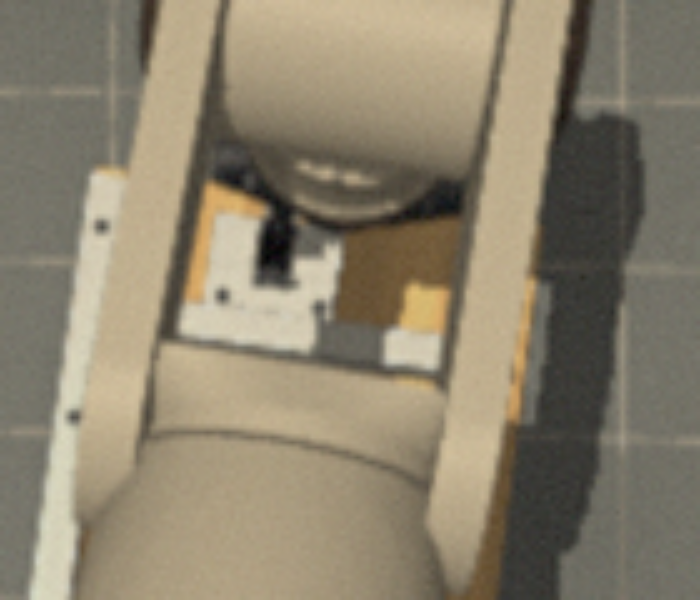

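Run:
```python
from h import *
S=K('scene');P=K('wrist');p=robot.get_obs()['ee_pos']
for k in (0,.01,.02,.03,.04,.05): print(k,proj(S,p+[0,0,k]),proj(P,p+[0,0,k]))
im=robot.camera('wrist');save('pics/w3.png',cv2.resize(im[150:300,180:330],None,fx=4,fy=4))
im=robot.camera('scene');save('pics/s3.png',cv2.resize(im[170:270,200:300],None,fx=6,fy=6))
q=P[3]; print(q, p)
```

```text
0 [246.95838198 221.62463228] [249.99418728 216.78060387]
0.01 [246.81562911 218.56546424] [249.90692566 222.43371298]
0.02 [246.67092756 215.46453634] [249.8103245  228.69187017]
0.03 [246.52423715 212.32098762] [249.7027996  235.65770436]
0.04 [246.3755166  209.13393329] [249.58238703 243.45844615]
0.05 [246.22472347 205.90246391] [249.44662206 252.25376954]
[[ 0.11586528  0.94577911  0.30344211  0.5683028 ]
 [ 0.99326091 -0.10945555 -0.03810835 -0.01653792]
 [-0.00282866  0.30581262 -0.95208752  0.29261606]
 [ 0.          0.          0.          1.        ]] [ 0.6455402  -0.02674805  0.11077646]
```

View pics/w3.png

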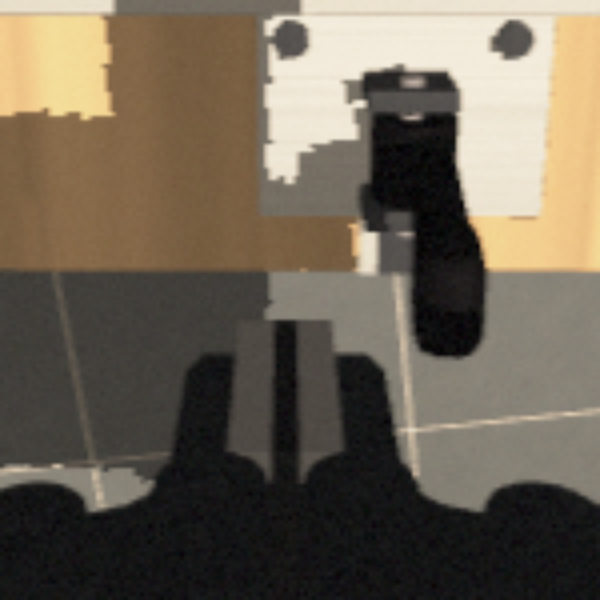

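View pics/s3.png

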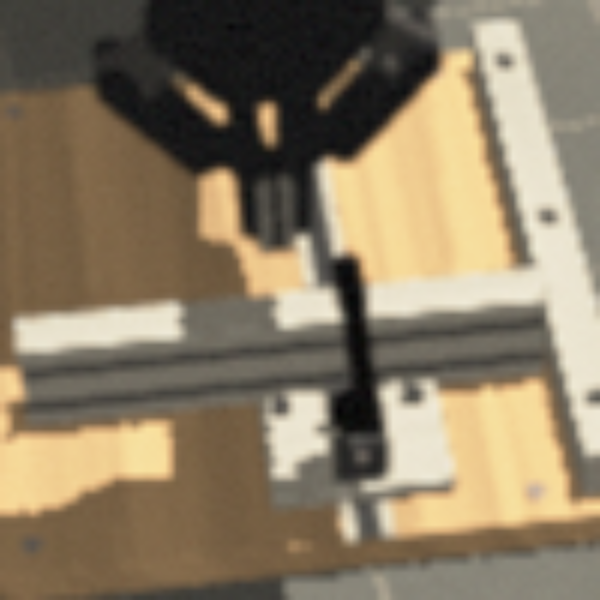

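Run:
```python
from h import *
from scipy.optimize import least_squares
S=K('scene');P=K('wrist');p=robot.get_obs()['ee_pos']
for h in (0,.008,.011):
  f=lambda q:np.r_[proj(S,p+q+h*xj)-[244.8,210.7],proj(P,p+q-h*xj)-[250.5,229.7]]
  r=least_squares(f,[0,0,0.]); print(h,WJ(r.x),r.fun)
```

```text
0 [-0.00459218  0.00018455  0.0309473 ] [ 1.81693812 -0.13568816 -0.49341808 -0.02965241]
0.008 [-0.0016528   0.00019706  0.04135023] [ 2.16863908 -0.16090087 -0.55691948 -0.0340121 ]
0.011 [-0.00055034  0.00020425  0.04525122] [ 2.30452811 -0.17057544 -0.57878523 -0.03556309]
```

The lever is untouched. In both views (scene (245,211), wrist (251,230)) the shut fingertips appear 30–45 mm behind the reported TCP, so the fingers passed above the lever. I'll check this by a slow touch on the bare mat behind the jig.

Call:
arm_command([
  [4.5,0,0],
  [4.5,2,0],
  [0,3,0],
  [0,1,0],
  [0,0.3,0],
  [0,0.2,0],
  [0,0.2,0],
  [0,0.2,0],
  [0,0.2,0],
], spin=[0,0,0,0,0,0,0,0,0])

```text
clock: 4.82
ee_pos: [0.7389, -0.0349, 0.0431]
orientation: [[0.994, 0.007, 0.114], [-0.114, -0.003, 0.994], [0.007, -1.0, -0.002]]
contact_force: [-0.1, 0.6, -0.4]
gripper_width: 0.0001
```

```bash
python3 st.py .15 -.12 .04;  python3 - <<'E'
from h import *
S=K('scene');p=robot.get_obs()['ee_pos']
for k in (0,.02,.04): print(k,proj(S,p+[0,0,k]))
im=robot.camera('scene');save('pics/s4.png',cv2.resize(im[170:290,190:310],None,fx=5,fy=5))
E
```

```text
t 4.83 p [ 0.7389 -0.0349  0.0431] rel corner [ 0.1532 -0.1164  0.0431] yaw x -6.52 yz [ 0.0071 -0.0026 -1.    ] F jig [-0.1509  0.5366 -0.3988] w 0.0001
travel cm [-0.3259  0.3104 -0.3608]
0 [253.54847903 271.62190402]
0.02 [253.34582556 266.00122983]
0.04 [253.13741419 260.2208579 ]
```

View pics/s4.png

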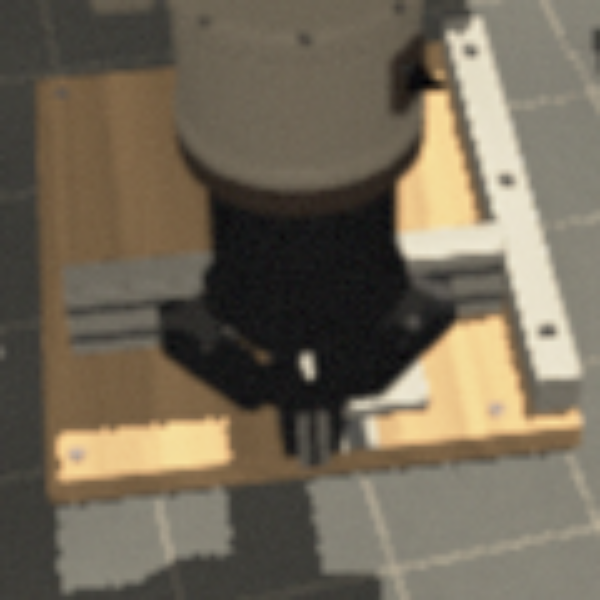

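Call:
arm_command([
  [4,0,0],
  [0,1.2,0],
  [0,1.2,0],
  [0,0.5,0],
  [0,0.2,0],
  [0,0.2,0],
  [0,0.2,0],
  [0,0.2,0],
], spin=[0,0,0,0,0,0,0,0])

```text
clock: 5.88
ee_pos: [0.7778, -0.0393, 0.0048]
orientation: [[0.994, 0.006, 0.113], [-0.113, -0.002, 0.994], [0.006, -1.0, -0.002]]
contact_force: [0.2, -0.2, 0.6]
gripper_width: 0.0
```

```bash
python3 st.py .19 -.12 .04;  python3 - <<'E'
from h import *
S=K('scene');p=robot.get_obs()['ee_pos']
for k in (0,.02,.04): print(k,proj(S,p+[0,0,k]))
im=robot.camera('scene');save('pics/s5.png',cv2.resize(im[190:310,190:310],None,fx=5,fy=5))
E
```

```text
t 5.88 p [ 0.7778 -0.0393  0.0048] rel corner [ 0.1924 -0.1161  0.0048] yaw x -6.52 yz [ 0.006  -0.0025 -1.    ] F jig [ 0.2268 -0.2138  0.643 ] w 0.0
travel cm [-0.217  -3.519  -0.3936]
0 [256.04325953 295.97970567]
0.02 [255.87488146 290.67913552]
0.04 [255.70169996 285.22735261]
```

View pics/s5.png

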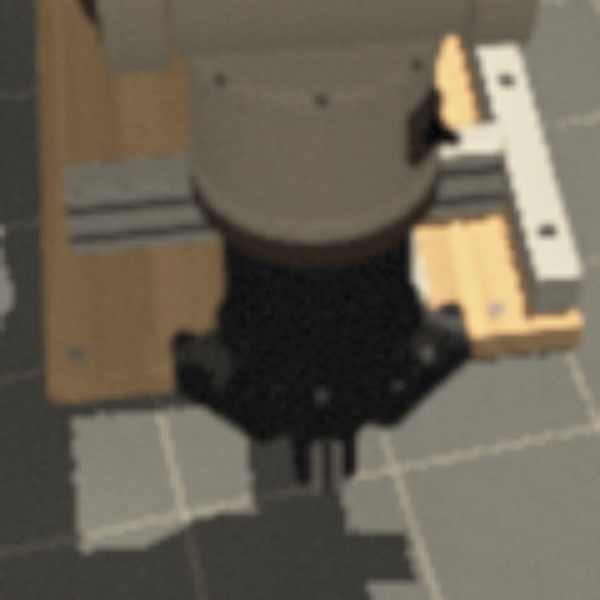

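Call:
arm_command([
  [0,0.2,0],
  [0,0.2,0],
  [0,0.2,0],
  [0,0.2,0],
  [0,0.2,0],
  [0,0.2,0],
], spin=[0,0,0,0,0,0])

```text
clock: 6.68
ee_pos: [0.7779, -0.0393, -0.0082]
orientation: [[0.994, 0.006, 0.113], [-0.113, -0.002, 0.994], [0.006, -1.0, -0.002]]
contact_force: [0.6, 0.3, -0.9]
gripper_width: 0.0001
```

The reported TCP is 8 mm below the mat with no contact, so the finger ends really are shorter than stated. I keep going down slowly.

Call:
arm_command([
  [0,0.3,0],
  [0,0.3,0],
  [0,0.3,0],
  [0,0.2,0],
  [0,0.2,0],
], spin=[0,0,0,0,0])

```text
clock: 7.3
ee_pos: [0.7779, -0.0394, -0.0222]
orientation: [[0.994, 0.006, 0.114], [-0.114, -0.002, 0.994], [0.006, -1.0, -0.002]]
contact_force: [0.7, 0.2, -0.3]
gripper_width: 0.0004
```

```bash
python3 st.py;  python3 - <<'E'
from h import *
im=robot.camera('scene');save('pics/s6.png',cv2.resize(im[230:330,200:320],None,fx=6,fy=6))
E
```

```text
t 7.3 p [ 0.7779 -0.0394 -0.0222] rel corner [ 0.1925 -0.1162 -0.0222] yaw x -6.52 yz [ 0.0057 -0.0024 -1.    ] F jig [ 0.6352  0.2701 -0.2797] w 0.0004
```

View pics/s6.png

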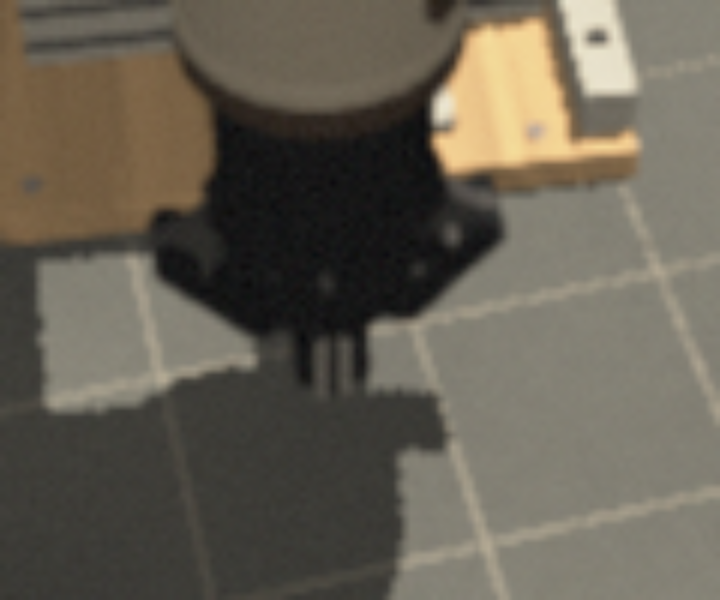

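Call:
arm_command([
  [0,0.2,0],
  [0,0.2,0],
  [0,0.2,0],
  [0,0.2,0],
], spin=[0,0,0,0])

```text
clock: 7.85
ee_pos: [0.7779, -0.0394, -0.0309]
orientation: [[0.994, 0.006, 0.114], [-0.114, -0.002, 0.994], [0.006, -1.0, -0.002]]
contact_force: [0.2, -0.1, 0.5]
gripper_width: -0.0
```

Call:
arm_command([
  [0,0.2,0],
  [0,0.2,0],
], spin=[0,0])

```text
clock: 8.1
ee_pos: [0.778, -0.0394, -0.0352]
orientation: [[0.994, 0.006, 0.113], [-0.113, -0.002, 0.994], [0.006, -1.0, -0.002]]
contact_force: [0.7, 0.4, 0.3]
gripper_width: -0.0002
```

Call:
arm_command([
  [0,0.2,0],
  [0,0.2,0],
], spin=[0,0])

```text
clock: 8.35
ee_pos: [0.7781, -0.0394, -0.039]
orientation: [[0.994, 0.006, 0.114], [-0.113, -0.002, 0.994], [0.006, -1.0, -0.002]]
contact_force: [-11.6, 1.3, 22.0]
gripper_width: -0.0002
```

Contact comes at TCP z = -38 mm (22 N), so the shut finger ends lie 38 mm behind the reported TCP and I'll plan with that. Lifting and returning to the +y side of the lever.

Call:
arm_command([
  [0,-4,0],
  [0,-6,0],
  [0,-6,0],
  [-4.4,0,2],
  [-4.4,0,2],
  [-4.5,0,2],
  [0,0,0],
], spin=[0,0,0,0,0,0,0])

```text
clock: 9.22
ee_pos: [0.6492, 0.0373, 0.1256]
orientation: [[0.993, 0.009, 0.114], [-0.114, -0.002, 0.993], [0.009, -1.0, -0.001]]
contact_force: [-0.3, 0.2, 0.7]
gripper_width: 0.0001
```

```bash
sed -i "s/def to/D=.038\ndef to/; s/JW(S_F+s,T_R+t,z)-p/JW(S_F+s,T_R+t,z-D)-p/" st.py; python3 st.py .059 -.052 .112
```

```text
t 9.22 p [0.6492 0.0373 0.1256] rel corner [ 0.0555 -0.0554  0.1256] yaw x -6.57 yz [ 0.0091 -0.0023 -1.    ] F jig [-0.2893  0.1555  0.7019] w 0.0001
travel cm [0.2985 5.1673 0.3429]
```

Call:
arm_command([
  [0.3,2.6,0.4],
  [0,2.6,0],
  [0,0,0],
], spin=[0.25,0,0])

```text
clock: 9.6
ee_pos: [0.6546, 0.0405, 0.0738]
orientation: [[0.993, 0.012, 0.119], [-0.119, -0.003, 0.993], [0.012, -1.0, -0.001]]
contact_force: [0.0, -0.1, -0.2]
gripper_width: 0.0
```

Call:
arm_command([
  [0,0,-1],
  [0,0,-0.8],
  [0,0,-0.8],
], spin=[0,0,0])

```text
clock: 9.98
ee_pos: [0.6528, 0.0126, 0.0765]
orientation: [[0.993, 0.015, 0.119], [-0.119, -0.003, 0.993], [0.015, -1.0, -0.001]]
contact_force: [0.3, 0.0, -0.4]
gripper_width: -0.0
```

```bash
python3 st.py .059 -.094 .115
python3 - <<'E'
from h import *
im=robot.camera('scene');save('pics/s7.png',cv2.resize(im[170:270,200:320],None,fx=6,fy=6))
E
```

```text
t 9.97 p [0.6528 0.0126 0.0765] rel corner [ 0.0621 -0.0795  0.0765] yaw x -6.82 yz [ 0.015  -0.0031 -0.9999] F jig [ 0.2476  0.0468 -0.4067] w -0.0
travel cm [-0.3096 -0.0509 -1.4503]
```

View pics/s7.png

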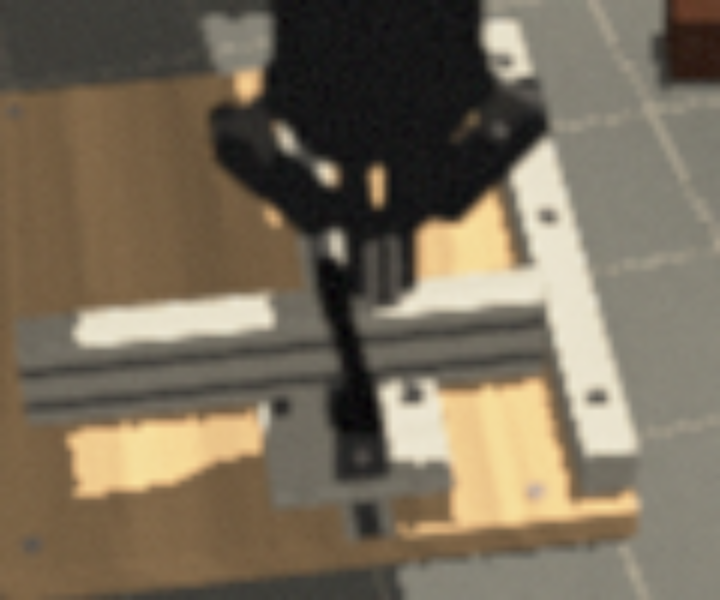

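The lever is now leaning and follows the fingers. I continue along its arc.

Call:
arm_command([
  [0,0,-1],
  [0,0.1,-1],
  [0,0.1,-1],
  [0,0.2,-0.8],
], spin=[0,0,0,0])

```text
clock: 10.52
ee_pos: [0.6482, -0.0288, 0.073]
orientation: [[0.993, 0.016, 0.119], [-0.119, -0.003, 0.993], [0.016, -1.0, -0.002]]
contact_force: [0.8, 1.3, -0.5]
gripper_width: -0.0002
```

```bash
python3 st.py .060 -.135 .096
```

```text
t 10.53 p [ 0.6482 -0.0288  0.073 ] rel corner [ 0.0624 -0.1211  0.073 ] yaw x -6.85 yz [ 0.0159 -0.0035 -0.9999] F jig [ 0.6335  1.3436 -0.5156] w -0.0002
travel cm [-0.2631  1.497  -1.3863]
```

Call:
arm_command([
  [0,0.5,-0.5],
  [0,0.5,-0.5],
  [0,0.5,-0.4],
  [0,0.5,-0.4],
], spin=[0,0,0,0])

```text
clock: 11.02
ee_pos: [0.6468, -0.0483, 0.0527]
orientation: [[0.993, 0.018, 0.12], [-0.119, -0.004, 0.993], [0.018, -1.0, -0.002]]
contact_force: [-0.9, -0.4, 6.1]
gripper_width: 0.0002
```

```bash
python3 st.py .060 -.149 .076
```

```text
t 11.03 p [ 0.6468 -0.0483  0.0527] rel corner [ 0.0633 -0.1407  0.0527] yaw x -6.86 yz [ 0.0177 -0.004  -0.9998] F jig [-0.8344 -0.541   6.0604] w 0.0002
travel cm [-0.359   1.4631 -0.8296]
```

Call:
arm_command([
  [0,0.5,-0.3],
  [0,0.5,-0.3],
  [0,0.5,-0.2],
  [0,0.5,-0.2],
  [0,0.4,-0.1],
], spin=[0,0,0,0,0])

```text
clock: 11.65
ee_pos: [0.6459, -0.0614, 0.0278]
orientation: [[0.993, 0.018, 0.119], [-0.119, -0.006, 0.993], [0.019, -1.0, -0.004]]
contact_force: [-1.5, -1.5, 4.3]
gripper_width: -0.0
```

```bash
python3 st.py .060 -.1555 .053
python3 - <<'E'
from h import *
im=robot.camera('scene');save('pics/s8.png',cv2.resize(im[170:270,200:320],None,fx=6,fy=6))
E
```

```text
t 11.65 p [ 0.6459 -0.0614  0.0278] rel corner [ 0.064  -0.1538  0.0278] yaw x -6.84 yz [ 0.0182 -0.0064 -0.9998] F jig [-1.34   -1.6445  4.2619] w -0.0
travel cm [-0.4262  1.2761 -0.1682]
```

View pics/s8.png

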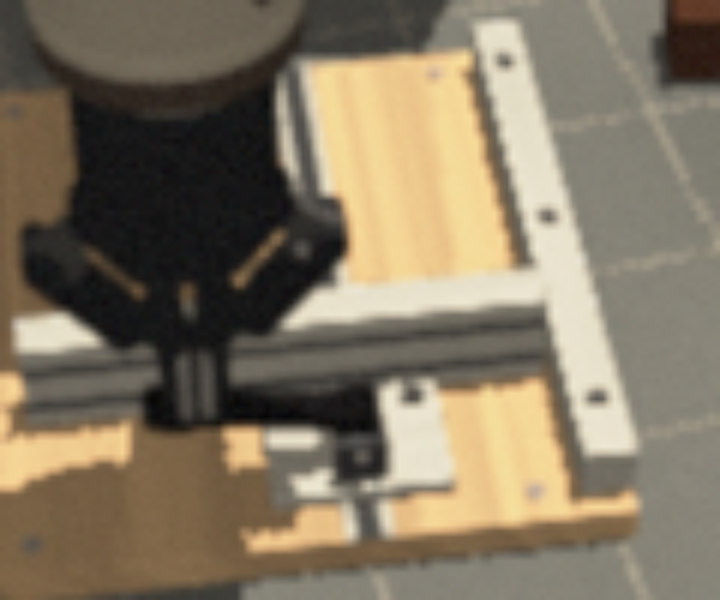

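Lever is nearly flat, about 10 mm above its end. I press on in small steps.

Call:
arm_command([
  [0,0.4,-0.1],
  [0,0.4,0],
  [0,0.3,0],
], spin=[0,0,0])

```text
clock: 12.08
ee_pos: [0.6459, -0.0631, 0.016]
orientation: [[0.993, 0.018, 0.119], [-0.119, -0.007, 0.993], [0.019, -1.0, -0.005]]
contact_force: [-1.6, -4.5, 4.9]
gripper_width: 0.0003
```

Call:
arm_command([
  [0,0.2,0],
  [0,0.2,0],
], spin=[0,0])

```text
clock: 12.32
ee_pos: [0.6467, -0.0637, 0.0131]
orientation: [[0.993, 0.02, 0.119], [-0.119, -0.008, 0.993], [0.021, -1.0, -0.006]]
contact_force: [-5.2, -5.0, 21.5]
gripper_width: -0.0001
```

```bash
python3 st.py .060 -.1555 .053
```

```text
t 12.32 p [ 0.6467 -0.0637  0.0131] rel corner [ 0.0651 -0.156   0.0131] yaw x -6.83 yz [ 0.0198 -0.0084 -0.9998] F jig [-4.5381 -5.5528 21.5246] w -0.0001
travel cm [-0.5026 -0.1966  0.0443]
```

The lever has met its stop: finger end at z = 51 mm (given top height 53 mm) and 21 N. I lift clear and check the fence and lever.

Call:
arm_command([
  [0,-2,0],
  [0,-5,0],
  [0,-5,0],
  [-3,0,4],
  [-5,0,4],
  [-5,0,4],
  [-4,0,4],
], spin=[0,0,0,0,0,0,0])

```text
clock: 13.2
ee_pos: [0.4933, 0.1187, 0.135]
orientation: [[0.992, 0.021, 0.122], [-0.122, -0.005, 0.992], [0.021, -1.0, -0.002]]
contact_force: [0.1, 1.0, 0.4]
gripper_width: -0.0002
```

```bash
python3 st.py
python3 - <<'E'
from h import *
np.set_printoptions(precision=4,suppress=True)
im=robot.camera('scene');save('pics/s9.png',cv2.resize(im[150:270,190:350],None,fx=5,fy=5)); np.save('s9.npy',im)
w=robot.camera('wrist');save('pics/w9.png',w); np.save('w9.npy',w); P=K('wrist')
o=robot.get_obs(); print(o['joint_positions'])
for q in ((0,0,.063),(0,-.22,.063),(.058,-.178,.047),(.058,-.09,.047),(.0,0,.018)): print(q,proj(P,JW(S_F+q[0],T_R+q[1],q[2])))
for t in (-.2,-.15,-.03): print(t,proj(K('scene'),JW(S_F,T_R+t,.063)))
E
```

```text
t 13.2 p [0.4933 0.1187 0.135 ] rel corner [-0.1089  0.0069  0.135 ] yaw x -7.03 yz [ 0.0209 -0.0051 -0.9998] F jig [-0.0437  1.0004  0.3869] w -0.0002
[  5.3359   1.1656  97.0707  -0.3536  80.5999 -77.7978]
(0, 0, 0.063) [242.4132 279.8765]
(0, -0.22, 0.063) [ 47.0941 279.4258]
(0.058, -0.178, 0.047) [101.1979 310.2305]
(0.058, -0.09, 0.047) [171.3953 310.4091]
(0.0, 0, 0.018) [243.5529 257.5431]
-0.2 [212.9459 221.5526]
-0.15 [232.9491 219.5907]
-0.03 [280.3666 214.9398]
```

View pics/s9.png

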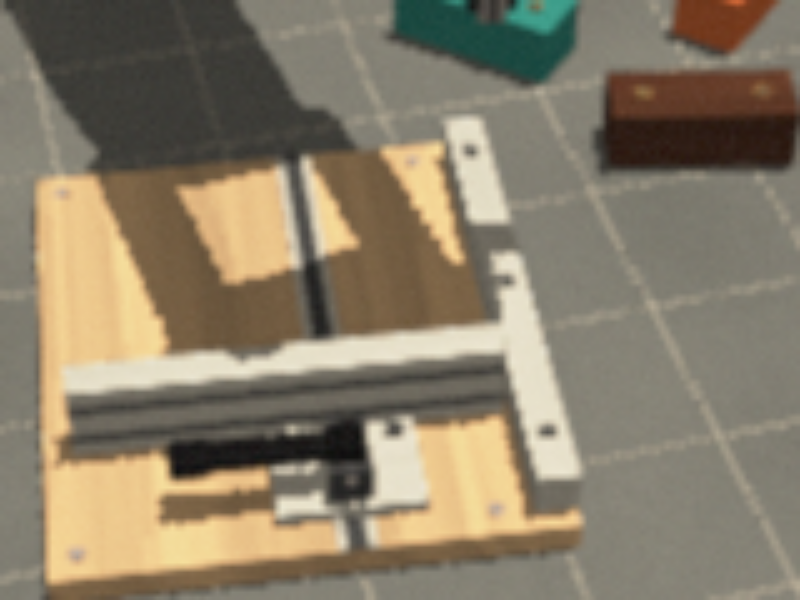

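View pics/w9.png

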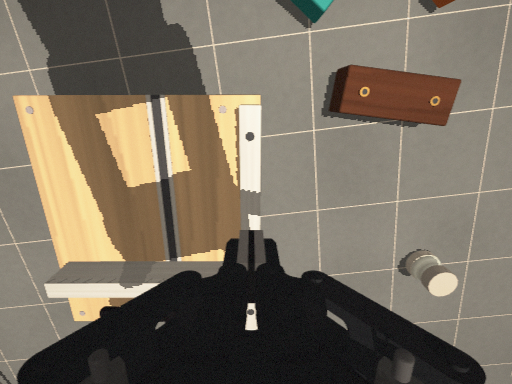

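The lever lies flat in scene (crop 170–365, row 450). I compare the fence's edges with the first scene image to see whether it moved, and locate the plinth again from the wrist view.

Run:
```python
from h import *
np.set_printoptions(precision=4,suppress=True)
a=np.load('scene0.npy').astype(float).mean(2); b=np.load('s9.npy').astype(float).mean(2)
# fence top-rear edge (bright->dark) per column, subpixel
for u in (206,210,214,220,226,232,270,276,282):
    r=[]
    for im in (a,b):
        col=im[215:240,u]; g=np.diff(col); k=np.argmin(g); 
        w=-g[max(k-1,0):k+2]; r.append(215+k+.5+(w*[-1,0,1]).sum()/w.sum())
    print(u,np.round(r,2),round(r[1]-r[0],2))
pa,_=cv2.phaseCorrelate(a[215:240,200:228].copy(),b[215:240,200:228].copy()),0; print(pa)
# plinth from wrist
w=np.load('w9.npy').astype(int); P=K('wrist'); R,G,B=w[...,0],w[...,1],w[...,2]
m=((R-B>22)&(R>60)&(R<150)).astype(np.uint8); m[:55]=0;m[140:]=0;m[:,:325]=0;m[:,470:]=0
cs,_=cv2.findContours(m,cv2.RETR_EXTERNAL,cv2.CHAIN_APPROX_NONE); c=max(cs,key=cv2.contourArea)
print(cv2.contourArea(c),cv2.boundingRect(c))
g=[onz(P,u,v,.04) for u,v in ((364.5,91.5),(435,101))]
print(g,(g[0]+g[1])/2,np.degrees(np.arctan2(*(g[0]-g[1])[[1,0]])))
```

```text
206 [228.25 228.18] -0.07
210 [227.72 228.25] 0.53
214 [227.26 227.35] 0.09
220 [226.72 227.25] 0.54
226 [226.26 226.27] 0.01
232 [225.37 225.52] 0.15
270 [221.67 222.28] 0.61
276 [221.28 221.26] -0.02
282 [220.36 220.5 ] 0.14
((0.014711428989722108, 0.4308442822260403), 0.7782894462913886)
5282.0 (339, 65, 123, 61)
[array([0.4169, 0.2404, 0.04  ]), array([0.4338, 0.3087, 0.04  ])] [0.4253 0.2745 0.04  ] -103.86666170259014
```

The fence shows 0.0–0.6 px of shift (mean about 0.2 px, under 1 mm), so it is still in place. The plinth from the wrist view is at (0.425,0.2745) at 76°, which agrees with the top view to within 3 mm. I turn the tool for the grasp with the fingers open.

Call:
arm_command([
  [0,0,0],
  [0,0,0],
  [0,0,0],
  [0,0,0],
  [0,0,0],
  [0,0,0],
  [0,0,0],
  [0,0,0],
  [0,0,0],
  [0,0,0],
], spin=[9.7,9.7,9.7,9.7,9.7,9.7,9.7,9.7,9.7,9.7], fingers=8.5)

```text
clock: 14.55
ee_pos: [0.4933, 0.122, 0.1404]
orientation: [[-0.288, 0.024, 0.957], [-0.958, -0.001, -0.288], [-0.006, -1.0, 0.024]]
contact_force: [-1.0, 0.1, -0.3]
gripper_width: 0.0848
```

```bash
python3 st.py
python3 - <<'E'
from h import *
o=robot.get_obs(); R=o['orientation']; print(o['joint_positions'].round(1), R.T@(np.array([.424,.2755,.10])-o['ee_pos'])*100)
E
```

```text
t 14.55 p [0.4933 0.122  0.1404] rel corner [-0.1093  0.0102  0.1404] yaw x -106.74 yz [ 0.0245 -0.0011 -0.9997] F jig [-0.9815  0.0226 -0.3477] w 0.0848
[ 5.3  1.  96.7 -0.2 81.  22.1] [-12.67638643   3.85308198 -11.14892973]
```

Call:
arm_command([
  [0,0,0],
  [-4.2,0.5,-4],
  [-4.2,0.5,-4],
  [-3.5,0.5,-2.5],
  [0,0,0],
], spin=[-3,0,0,0,0])

```text
clock: 15.18
ee_pos: [0.4197, 0.2659, 0.1253]
orientation: [[-0.242, 0.026, 0.97], [-0.97, 0.001, -0.242], [-0.007, -1.0, 0.025]]
contact_force: [0.5, -0.6, -0.4]
gripper_width: 0.0846
```

```bash
python3 st.py
python3 - <<'E'
from h import *
o=robot.get_obs(); R=o['orientation']; print(R.T@(np.array([.424,.2755,-.022])-o['ee_pos'])*100)
P=K('wrist');im=robot.camera('wrist');save('pics/w10.png',im);np.save('w10.npy',im)
g=[onz(P,*proj(P,q),.04) for q in ((.4153,.2413,.04),(.4323,.3099,.04))]; print([proj(P,q) for q in ((.4153,.2413,.04),(.4323,.3099,.04))])
E
```

```text
t 15.18 p [0.4197 0.2659 0.1253] rel corner [-0.1995  0.1444  0.1253] yaw x -104.02 yz [ 0.0261  0.0006 -0.9997] F jig [ 0.5186 -0.4979 -0.4237] w 0.0846
[-0.92936449 14.73198397 -0.18800188]
[array([250.13867643, 208.22861443]), array([249.97907968, 141.42404694])]
```

View pics/w10.png

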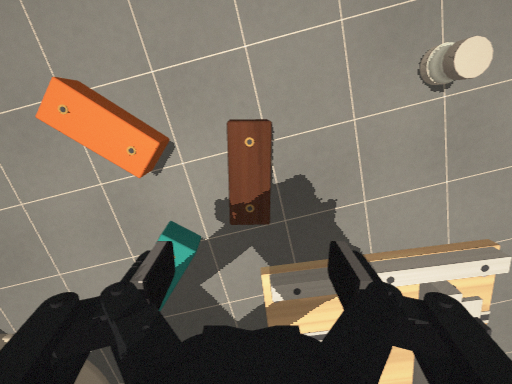

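The inserts appear at (249.5,142) and (249.5,208.5), where predicted, so the plinth is centred between the open fingers. I descend.

Call:
arm_command([
  [-0.9,4,-0.2],
  [0,4,0],
  [0,3,0],
  [0,1.5,0],
  [0,0.5,0],
  [0,0,0],
], spin=[0,0,0,0,0,0])

```text
clock: 15.98
ee_pos: [0.4294, 0.2711, -0.0043]
orientation: [[-0.247, 0.032, 0.968], [-0.969, 0.002, -0.247], [-0.01, -0.999, 0.03]]
contact_force: [-0.2, -0.5, 0.4]
gripper_width: 0.0847
```

```bash
python3 st.py
python3 - <<'E'
from h import *
o=robot.get_obs(); R=o['orientation']; print(R.T@(np.array([.424,.2755,-.022])-o['ee_pos'])*100)
P=K('wrist');im=robot.camera('wrist');save('pics/w11.png',im)
im=robot.camera('scene');save('pics/s11.png',cv2.resize(im[120:220,270:390],None,fx=5,fy=5))
E
```

```text
t 15.97 p [ 0.4294  0.2711 -0.0043] rel corner [-0.1905  0.1507 -0.0043] yaw x -104.31 yz [ 0.0317  0.0019 -0.9995] F jig [-0.1681 -0.5609  0.3601] w 0.0847
[-0.27276961  1.74890492 -0.68366357]
```

View pics/w11.png

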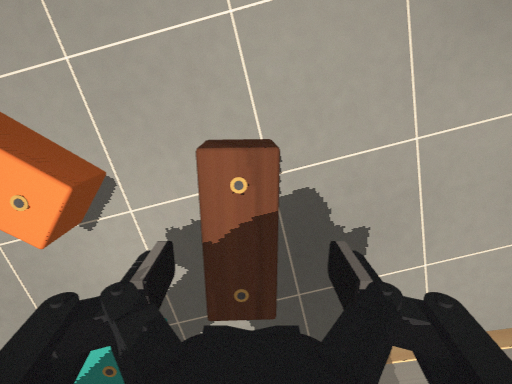

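View pics/s11.png

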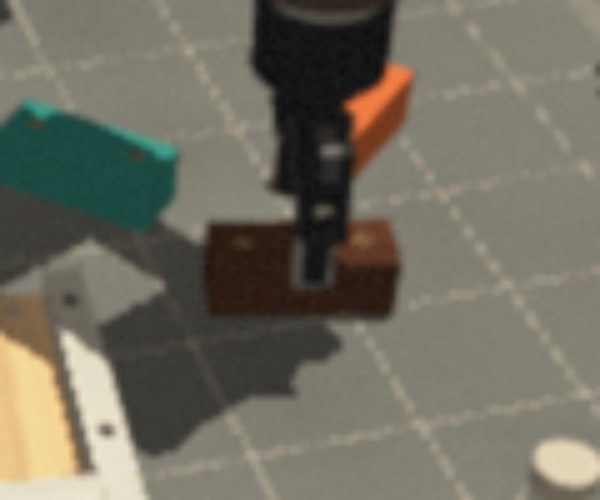

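Call:
arm_command([
  [-0.3,0.8,-0.7],
  [0,0.8,0],
  [0,0.3,0],
  [0,0,0],
], spin=[-0.5,0,0,0])

```text
clock: 16.58
ee_pos: [0.4241, 0.2769, -0.0234]
orientation: [[-0.237, 0.034, 0.971], [-0.971, 0.003, -0.237], [-0.011, -0.999, 0.032]]
contact_force: [-0.6, 0.2, 0.7]
gripper_width: 0.085
```

```bash
python3 st.py
python3 - <<'E'
from h import *
o=robot.get_obs(); R=o['orientation']; print(R.T@(np.array([.424,.2755,-.023])-o['ee_pos'])*100)
P=K('wrist');im=robot.camera('wrist');save('pics/w12.png',im)
E
```

```text
t 16.57 p [ 0.4241  0.2769 -0.0234] rel corner [-0.1965  0.1558 -0.0234] yaw x -103.72 yz [ 0.0341  0.003  -0.9994] F jig [-0.6019  0.1191  0.6895] w 0.085
[ 0.14216165 -0.03577997  0.02830195]
```

View pics/w12.png

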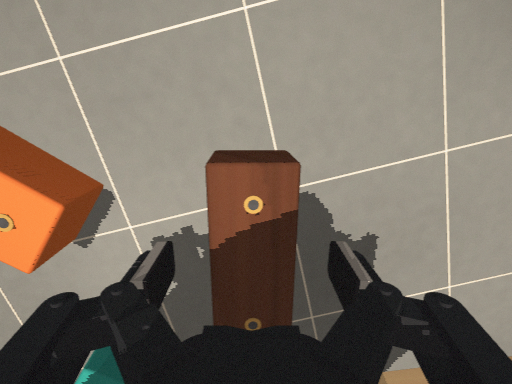

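Plinth centred between the fingers. I close them on it.

Call:
arm_command([
  [0,0,0],
  [0,0,0],
  [0,0,0],
  [0,0,0],
  [0,0,0],
], spin=[0,0,0,0,0], fingers=3.5)

```text
clock: 17.25
ee_pos: [0.4246, 0.277, -0.0225]
orientation: [[-0.237, 0.035, 0.971], [-0.971, 0.003, -0.238], [-0.012, -0.999, 0.033]]
contact_force: [-0.7, -0.2, -0.9]
gripper_width: 0.0426
```

```bash
python3 st.py
python3 - <<'E'
from h import *
im=robot.camera('scene');save('pics/s12.png',cv2.resize(im[120:220,270:390],None,fx=5,fy=5))
E
```

```text
t 17.25 p [ 0.4246  0.277  -0.0225] rel corner [-0.1959  0.156  -0.0225] yaw x -103.73 yz [ 0.0352  0.0035 -0.9994] F jig [-0.6311 -0.3094 -0.8521] w 0.0426
```

View pics/s12.png

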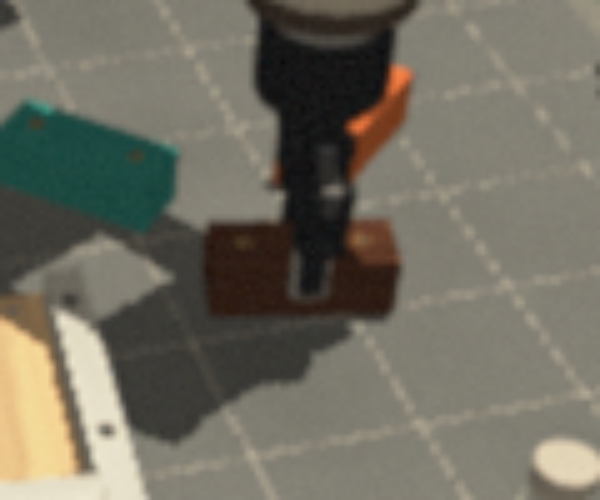

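Gripped at 42.6 mm. I lift and turn to the jig's angle.

Call:
arm_command([
  [0,-2,0],
  [0,-4,0],
  [0,-4,0],
  [0,0,0],
], spin=[0,0,-3.4,-3.4])

```text
clock: 17.8
ee_pos: [0.4202, 0.2763, 0.0794]
orientation: [[-0.118, 0.033, 0.992], [-0.993, 0.002, -0.118], [-0.006, -0.999, 0.032]]
contact_force: [0.6, -0.5, -1.9]
gripper_width: 0.043
```

```bash
python3 st.py -.075 -.063 .12
python3 - <<'E'
from h import *
im=robot.camera('scene');save('pics/s13.png',cv2.resize(im[90:220,270:400],None,fx=4,fy=4))
E
```

```text
t 17.8 p [0.4202 0.2763 0.0794] rel corner [-0.2002  0.1547  0.0794] yaw x -96.78 yz [ 0.0328  0.0024 -0.9995] F jig [ 0.639  -0.4138 -1.8859] w 0.043
travel cm [21.7756  0.0125 12.5084]
```

View pics/s13.png

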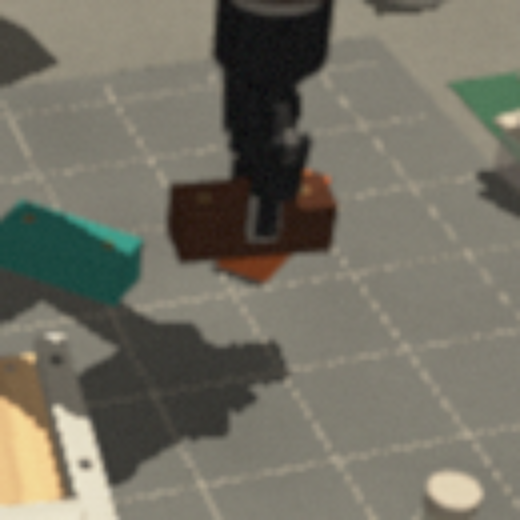

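Call:
arm_command([
  [4.3,0,2.5],
  [4.3,0,2.5],
  [4.3,0,2.5],
  [4.3,0,2.5],
  [4.3,0,2.3],
  [0,0,0],
], spin=[0,0,0,0,0,0])

```text
clock: 18.6
ee_pos: [0.5176, 0.0414, 0.0775]
orientation: [[-0.118, 0.027, 0.993], [-0.993, 0.001, -0.118], [-0.005, -1.0, 0.026]]
contact_force: [-1.0, -0.5, -1.9]
gripper_width: 0.0428
```

```bash
python3 st.py -.075 -.063 .063
python3 - <<'E'
from h import *
im=robot.camera('wrist');save('pics/w14.png',im)
E
```

```text
t 18.6 p [0.5176 0.0414 0.0775] rel corner [-0.0755 -0.0669  0.0775] yaw x -96.8 yz [ 0.0267  0.0014 -0.9996] F jig [-0.9091 -0.6305 -1.9009] w 0.0428
travel cm [-0.3701  5.2522 -0.0835]
```

View pics/w14.png

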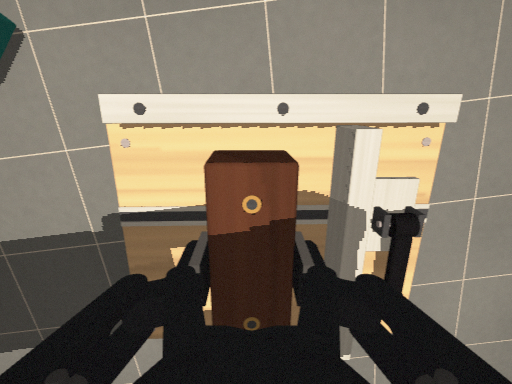

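Call:
arm_command([
  [0,3,0],
  [0,3,0],
  [0,1.2,0],
  [0,0.3,0],
], spin=[0,0,0,0])

```text
clock: 19.15
ee_pos: [0.518, 0.0456, 0.0004]
orientation: [[-0.117, 0.026, 0.993], [-0.993, 0.003, -0.117], [-0.006, -1.0, 0.025]]
contact_force: [0.2, -0.3, -1.8]
gripper_width: 0.0429
```

```bash
python3 st.py
python3 - <<'E'
from h import *
im=robot.camera('scene');save('pics/s15.png',cv2.resize(im[150:270,190:330],None,fx=5,fy=5))
E
```

```text
t 19.15 p [0.518  0.0456 0.0004] rel corner [-0.0757 -0.0627  0.0004] yaw x -96.74 yz [ 0.0257  0.0027 -0.9997] F jig [ 0.2787 -0.2282 -1.787 ] w 0.0429
```

View pics/s15.png

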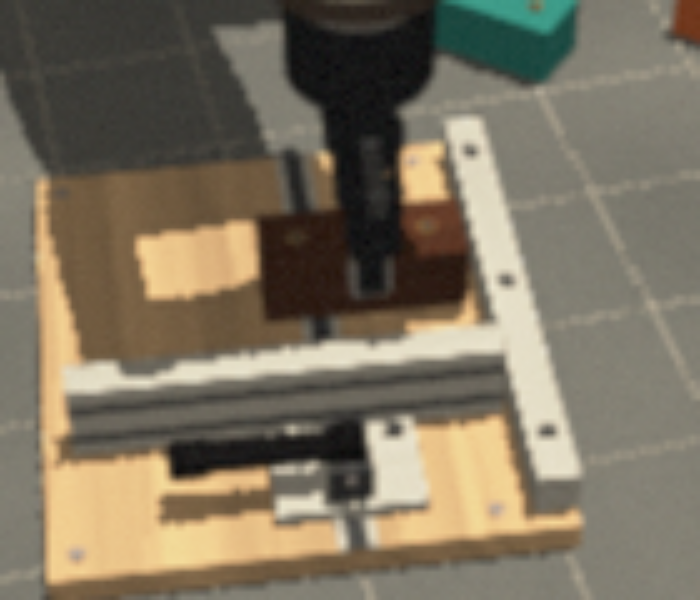

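Call:
arm_command([
  [0,0.2,0],
  [0,0.2,0],
  [0,0.1,0],
], spin=[0,0,0])

```text
clock: 19.58
ee_pos: [0.5193, 0.0459, -0.0028]
orientation: [[-0.117, 0.029, 0.993], [-0.993, 0.003, -0.117], [-0.006, -1.0, 0.028]]
contact_force: [0.5, 0.1, -1.8]
gripper_width: 0.0431
```

Call:
arm_command([
  [0,0.1,0],
  [0,0.1,0],
], spin=[0,0])

```text
clock: 19.82
ee_pos: [0.5196, 0.0458, -0.0046]
orientation: [[-0.117, 0.029, 0.993], [-0.993, 0.003, -0.117], [-0.006, -1.0, 0.029]]
contact_force: [-0.7, -1.3, 1.2]
gripper_width: 0.0431
```

Board contact (force from -1.8 to +1.2 N). I slide it toward the rail gently while held.

Call:
arm_command([
  [-0.2,0,0],
  [-0.2,0,0],
  [-0.2,0,0],
], spin=[0,0,0])

```text
clock: 20.2
ee_pos: [0.5205, 0.052, -0.0044]
orientation: [[-0.118, 0.03, 0.993], [-0.993, 0.002, -0.118], [-0.006, -1.0, 0.029]]
contact_force: [0.3, 0.0, -1.8]
gripper_width: 0.0427
```

```bash
python3 st.py
```

```text
t 20.2 p [ 0.5205  0.052  -0.0044] rel corner [-0.074  -0.0561 -0.0044] yaw x -96.75 yz [ 0.0297  0.0025 -0.9996] F jig [ 0.283   0.0446 -1.8263] w 0.0427
```

Call:
arm_command([
  [-0.1,0,0],
  [-0.1,0,0],
], spin=[0,0])

```text
clock: 20.45
ee_pos: [0.5206, 0.0532, -0.0044]
orientation: [[-0.117, 0.029, 0.993], [-0.993, 0.0, -0.117], [-0.004, -1.0, 0.029]]
contact_force: [-4.0, -18.2, 2.2]
gripper_width: 0.0432
```

```bash
python3 st.py;  python3 - <<'E'
from h import *
im=robot.camera('wrist');save('pics/w16.png',im)
im=robot.camera('scene');save('pics/s16.png',cv2.resize(im[180:220,235:295],None,fx=12,fy=12))
E
```

```text
t 20.45 p [ 0.5206  0.0532 -0.0044] rel corner [-0.074  -0.0549 -0.0044] yaw x -96.72 yz [ 0.0293  0.0003 -0.9996] F jig [ -1.8189 -18.5624   2.2253] w 0.0432
```

View pics/w16.png

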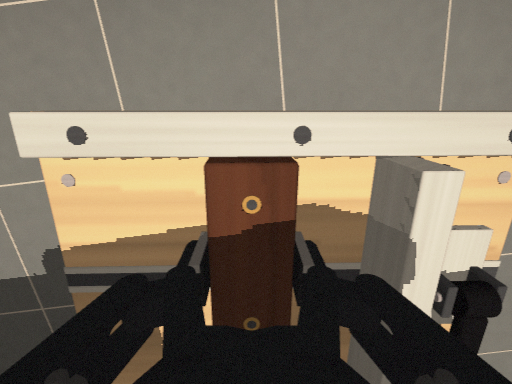

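View pics/s16.png

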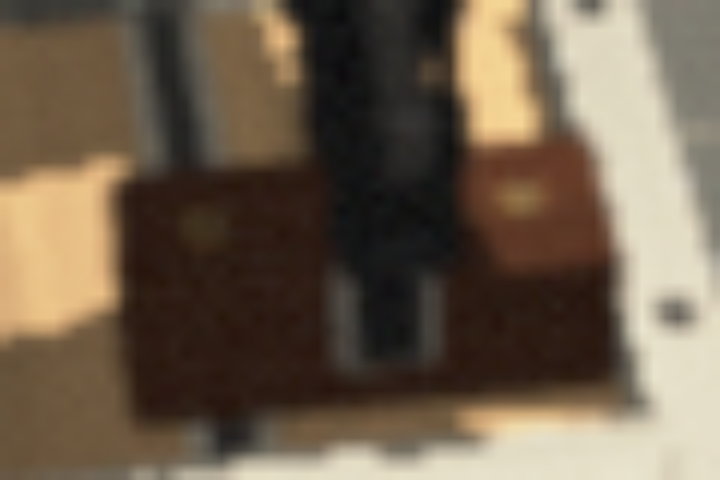

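Rail contact at 18 N with the tool at t = -54.9 mm, against -55 mm expected. I open the fingers and lift off.

Call:
arm_command([
  [0,0,0],
  [0,0,0],
  [0,0,0],
  [0,0,0],
], spin=[0,0,0,0], fingers=6.6)

```text
clock: 21.05
ee_pos: [0.5208, 0.0533, -0.0042]
orientation: [[-0.117, 0.03, 0.993], [-0.993, 0.001, -0.117], [-0.004, -1.0, 0.029]]
contact_force: [-0.2, -0.0, 0.4]
gripper_width: 0.066
```

Call:
arm_command([
  [0,-1,0],
  [0,-3,0],
  [0,-4,0],
  [0,0,-4],
  [0,0,-4],
], spin=[0,0,0,0,0])

```text
clock: 21.68
ee_pos: [0.4388, 0.0626, 0.0785]
orientation: [[-0.118, 0.031, 0.993], [-0.993, 0.001, -0.118], [-0.004, -1.0, 0.031]]
contact_force: [0.5, -0.0, 0.6]
gripper_width: 0.0659
```

```bash
python3 st.py;  python3 - <<'E'
from h import *
np.set_printoptions(precision=4,suppress=True)
im=robot.camera('wrist');save('pics/w17.png',im);np.save('w17.npy',im); P=K('wrist'); np.save('w17T.npy',P[3])
im=robot.camera('scene');save('pics/s17.png',cv2.resize(im[170:250,200:310],None,fx=7,fy=7))
for s in (-.096,-.052): print([proj(P,JW(S_F+s,T_R+t,.058)) for t in (0,-.11)])
E
```

```text
t 21.68 p [0.4388 0.0626 0.0785] rel corner [-0.1563 -0.0552  0.0785] yaw x -96.75 yz [ 0.031   0.0007 -0.9995] F jig [0.4566 0.0261 0.6243] w 0.0659
[array([334.6376, 139.1984]), array([322.4849, 266.0158])]
[array([392.127 , 139.1524]), array([371.9476, 265.3196])]
```

View pics/w17.png

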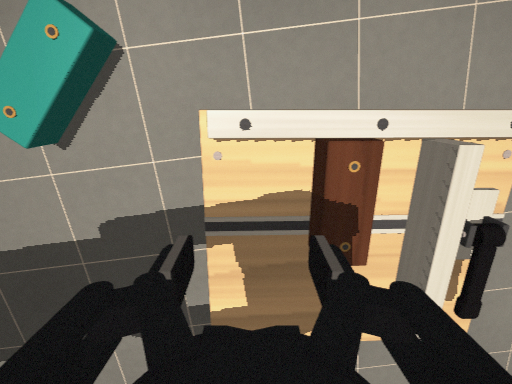

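View pics/s17.png

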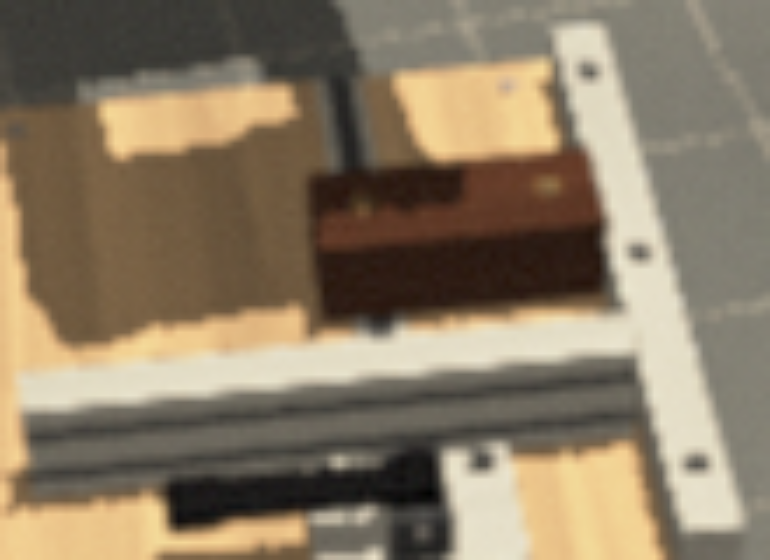

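The plinth stands upright, inserts up, with its end at the rail and about 59 mm from the fence. I turn the tool so that both spread fingers can push its front long side.

Call:
arm_command([
  [0,0,0],
  [0,0,0],
  [0,0,0],
  [0,0,0],
  [0,0,0],
  [0,0,0],
  [0,0,0],
  [0,0,0],
  [0,0,0],
], spin=[-10,-10,-10,-10,-10,-10,-10,-10,-10], fingers=5)

```text
clock: 22.9
ee_pos: [0.4409, 0.0629, 0.0852]
orientation: [[0.997, 0.039, 0.067], [-0.067, 0.001, 0.998], [0.039, -0.999, 0.003]]
contact_force: [0.6, 0.8, 0.9]
gripper_width: 0.0497
```

```bash
python3 st.py -.135 -.058 .032
```

```text
t 22.9 p [0.4409 0.0629 0.0852] rel corner [-0.1543 -0.0547  0.0852] yaw x -3.84 yz [ 0.0388  0.0007 -0.9992] F jig [0.5116 0.8973 0.9465] w 0.0497
travel cm [ 1.5588  9.1845 -0.4578]
```

Call:
arm_command([
  [0,0,-0.3],
  [0,3.5,0],
  [0,3.5,0],
  [0,2,0],
  [0,0,0],
], spin=[3,0,0,0,0])

```text
clock: 23.52
ee_pos: [0.4476, 0.0597, -0.0034]
orientation: [[0.992, 0.044, 0.117], [-0.117, 0.0, 0.993], [0.044, -0.999, 0.006]]
contact_force: [-0.6, 0.2, 0.4]
gripper_width: 0.0498
```

```bash
python3 st.py -.125 -.058 .032;  python3 - <<'E'
from h import *
im=robot.camera('wrist');save('pics/w18.png',im)
im=robot.camera('scene');save('pics/s18.png',cv2.resize(im[170:250,200:310],None,fx=7,fy=7))
E
```

```text
t 23.52 p [ 0.4476  0.0597 -0.0034] rel corner [-0.1473 -0.0571 -0.0034] yaw x -6.72 yz [ 0.0441  0.0005 -0.999 ] F jig [-0.6325  0.1013  0.3907] w 0.0498
travel cm [ 2.2178  0.3534 -0.0921]
```

View pics/w18.png

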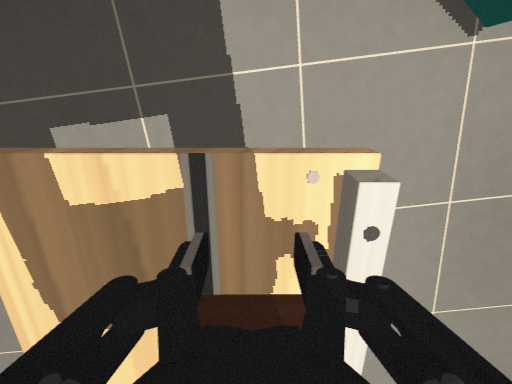

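View pics/s18.png

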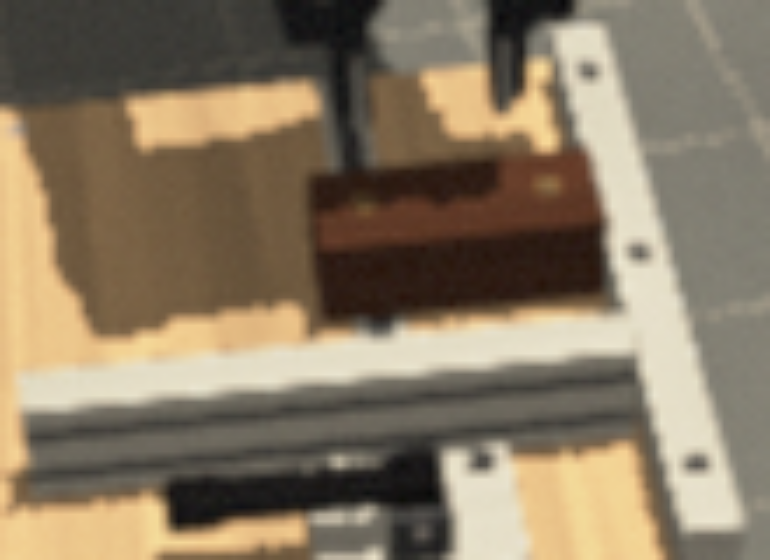

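Fingers are behind the plinth's front side, about 20 mm above the board. I advance slowly towards the fence.

Call:
arm_command([
  [1,0.2,0.1],
  [1,0.15,0.1],
  [1,0.05,0],
  [0.7,0.05,0],
  [0.7,0.05,0],
  [0.7,0.05,0],
], spin=[0,0,0,0,0,0])

```text
clock: 24.38
ee_pos: [0.5049, 0.0553, -0.0026]
orientation: [[0.992, 0.05, 0.117], [-0.117, 0.0, 0.993], [0.05, -0.999, 0.006]]
contact_force: [-0.9, -0.2, 0.7]
gripper_width: 0.0502
```

```bash
python3 st.py -.053 -.056 .036;  python3 - <<'E'
from h import *
im=robot.camera('scene');save('pics/s19.png',cv2.resize(im[170:250,200:310],None,fx=7,fy=7))
E
```

```text
t 24.38 p [ 0.5049  0.0553 -0.0026] rel corner [-0.0899 -0.0546 -0.0026] yaw x -6.72 yz [ 0.0504  0.0003 -0.9987] F jig [-0.8481 -0.3439  0.6975] w 0.0502
travel cm [ 3.6869  0.1233 -0.1452]
```

View pics/s19.png

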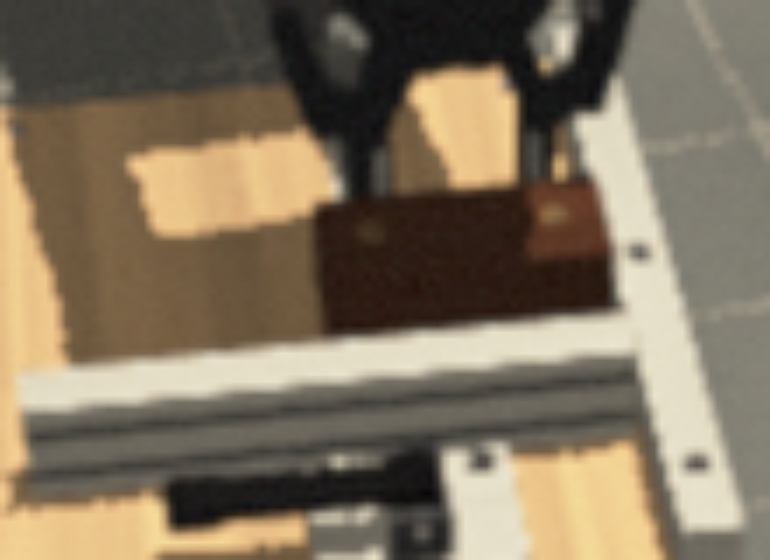

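Call:
arm_command([
  [0.7,0.15,0],
  [0.7,0.1,0.05],
  [0.7,0.1,0.05],
  [0.6,0.1,0.05],
  [0.4,0,0],
], spin=[0,0,0,0,0])

```text
clock: 25.05
ee_pos: [0.5386, 0.0529, -0.0059]
orientation: [[0.992, 0.05, 0.117], [-0.117, 0.0, 0.993], [0.05, -0.999, 0.006]]
contact_force: [-0.3, -0.1, -0.5]
gripper_width: 0.0499
```

```bash
python3 st.py -.053 -.056 .036;  python3 - <<'E'
from h import *
im=robot.camera('scene');save('pics/s20.png',cv2.resize(im[170:250,200:310],None,fx=7,fy=7))
E
```

```text
t 25.05 p [ 0.5386  0.0529 -0.0059] rel corner [-0.0561 -0.053  -0.0059] yaw x -6.72 yz [ 0.0505  0.0002 -0.9987] F jig [-0.2985 -0.1225 -0.5438] w 0.0499
travel cm [ 0.3267 -0.3737 -0.3002]
```

View pics/s20.png

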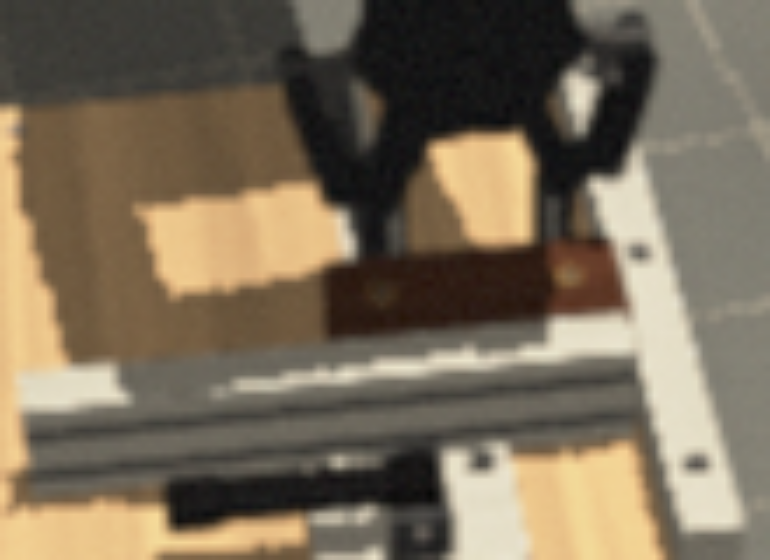

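Call:
arm_command([
  [0.15,0,0],
  [0.1,0,0],
], spin=[0,0])

```text
clock: 25.35
ee_pos: [0.5415, 0.0526, -0.0057]
orientation: [[0.992, 0.051, 0.117], [-0.117, 0.0, 0.993], [0.05, -0.999, 0.006]]
contact_force: [-0.0, 0.1, -0.1]
gripper_width: 0.0505
```

Call:
arm_command([
  [0.1,0,0],
], spin=[0])

```text
clock: 25.48
ee_pos: [0.5425, 0.0525, -0.0056]
orientation: [[0.992, 0.051, 0.117], [-0.117, 0.0, 0.993], [0.05, -0.999, 0.006]]
contact_force: [-0.4, -0.1, -0.1]
gripper_width: 0.0496
```

```bash
python3 st.py
```

```text
t 25.48 p [ 0.5425  0.0525 -0.0056] rel corner [-0.0522 -0.053  -0.0056] yaw x -6.72 yz [ 0.0507  0.0002 -0.9987] F jig [-0.4006 -0.1058 -0.087 ] w 0.0496
```

Call:
arm_command([
  [0.1,0,0],
  [0.1,0,0],
], spin=[0,0])

```text
clock: 25.72
ee_pos: [0.543, 0.0524, -0.0058]
orientation: [[0.992, 0.047, 0.117], [-0.117, 0.0, 0.993], [0.047, -0.999, 0.006]]
contact_force: [-11.8, 0.8, 6.4]
gripper_width: 0.05
```

Call:
arm_command([
  [0.1,0,0],
], spin=[0])

```text
clock: 25.85
ee_pos: [0.5429, 0.0525, -0.0059]
orientation: [[0.992, 0.045, 0.117], [-0.117, 0.001, 0.993], [0.045, -0.999, 0.006]]
contact_force: [-11.0, 0.2, 5.3]
gripper_width: 0.0498
```

```bash
python3 st.py
python3 - <<'E'
from h import *
im=robot.camera('scene');save('pics/s21.png',cv2.resize(im[195:235,235:295],None,fx=12,fy=12))
im=robot.camera('wrist');save('pics/w21.png',im)
E
```

```text
t 25.85 p [ 0.5429  0.0525 -0.0059] rel corner [-0.0518 -0.053  -0.0059] yaw x -6.71 yz [ 0.0452  0.0007 -0.999 ] F jig [-10.9821  -1.1126   5.2793] w 0.0498
```

View pics/s21.png

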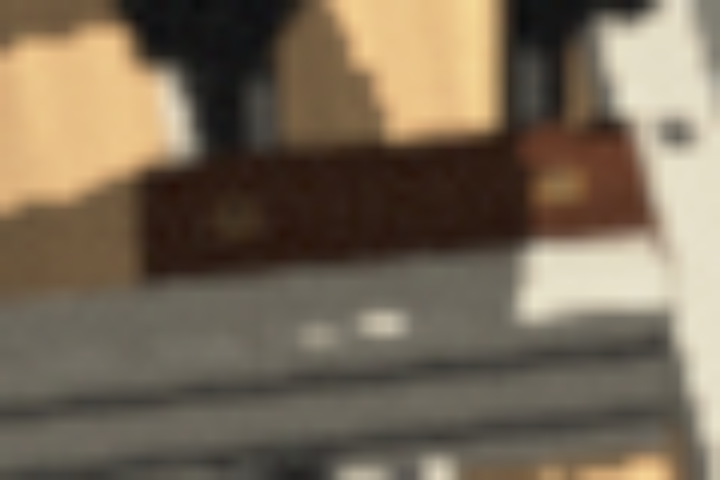

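View pics/w21.png

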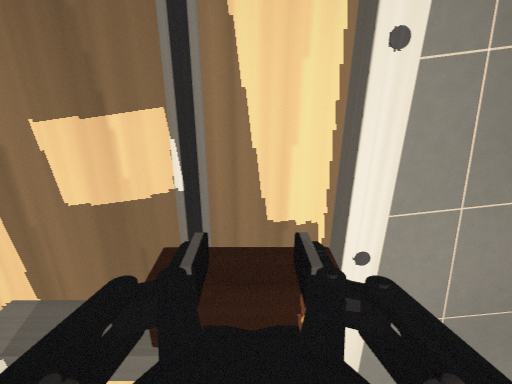

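Fence contact: 11 N against the push. Next I check whether the end is at the rail, by comparing the plinth's top corners with their seated positions.

Run:
```python
from h import *
np.set_printoptions(precision=2,suppress=True)
S=K('scene'); P=K('wrist')
def c(p,o=(235,195),k=12): return (p-np.array(o))*k+k/2-.5
for t in (0,-.003,-.006,-.11,-.113):
  print(t,'crop fenceside',c(proj(S,JW(S_F,T_R+t,.058))),'front',c(proj(S,JW(S_F-.044,T_R+t,.058))),'wrist front top',proj(P,JW(S_F-.044,T_R+t,.058)),'bottom',proj(P,JW(S_F-.044,T_R+t,.018)))
print('rail top inner',[c(proj(S,JW(S_F+s,T_R,.043))) for s in (-.05,0,.02)],'wrist',[proj(P,JW(S_F+s,T_R,z)) for s,z in((-.05,.043),(-.05,.018),(-.1,.043),(-.1,.018))])
im=robot.camera('wrist'); save('pics/w22.png',cv2.resize(im[200:350,140:400],None,fx=3,fy=3,interpolation=cv2.INTER_CUBIC))
```

```text
0 crop fenceside [689.72 247.99] front [652.74 108.21] wrist front top [351.5  283.69] bottom [329.94 243.25]
-0.003 crop fenceside [675.72 249.37] front [639.14 109.52] wrist front top [345.78 283.7 ] bottom [325.42 243.25]
-0.006 crop fenceside [661.71 250.75] front [625.55 110.83] wrist front top [340.05 283.7 ] bottom [320.9  243.25]
-0.11 crop fenceside [172.38 298.87] front [150.57 156.49] wrist front top [140.5  283.91] bottom [163.61 243.28]
-0.113 crop fenceside [158.15 300.27] front [136.76 157.81] wrist front top [134.72 283.92] bottom [159.06 243.28]
rail top inner [array([645.68, 139.94]), array([687.07, 298.42]), array([704.44, 364.9 ])] wrist [array([343.47, 257.32]), array([330.91, 235.27]), array([355.69, 172.49]), array([339.94, 160.6 ])]
```

View pics/w22.png

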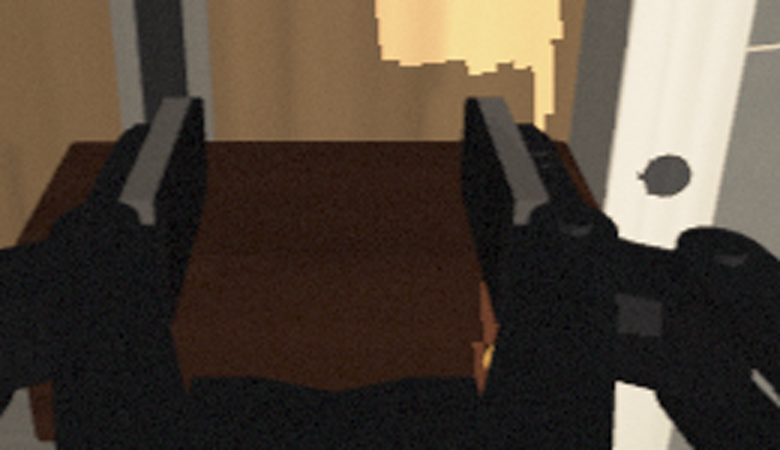

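Run:
```python
from h import *
np.set_printoptions(precision=4,suppress=True)
S=K('scene')
def f(n,o,k,u,v,z=.058): print(n,WJ(onz(S,u/k+o[0]-.5,v/k+o[1]-.5,z))-[S_F,T_R,0])
f('s16 pressed on rail, corner',(235,180),12,612,262)
f('s17 corner',(200,170),7,600,243); f('s17 left corner',(200,170),7,322,250)
f('s21 right',(235,195),12,653,236); f('s21 left',(235,195),12,145,275)
f('s21 right front',(235,195),12,635,128)
im=robot.camera('scene'); save('pics/s22.png',cv2.resize(im[200:225,272:302],None,fx=24,fy=24,interpolation=cv2.INTER_NEAREST))
```

```text
s16 pressed on rail, corner [-0.0538 -0.0074  0.058 ]
s17 corner [-0.0429 -0.01    0.058 ]
s17 left corner [-0.0536 -0.1132  0.058 ]
s21 right [-0.0048 -0.0071  0.058 ]
s21 left [-0.008 -0.115  0.058]
s21 right front [-0.0385 -0.005   0.058 ]
```

View pics/s22.png

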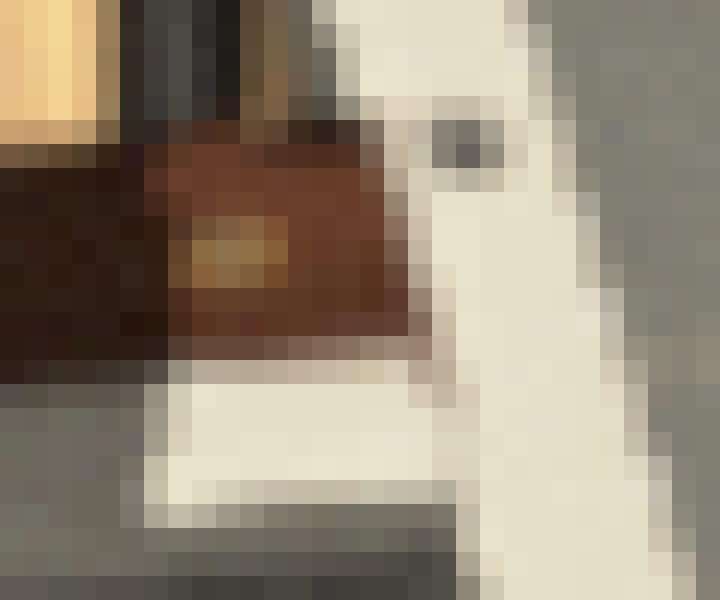

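By the scene ray, the end sits at t = -7.1 mm, and it read -7.4 mm while pressed on the rail, so any gap is within about 1 mm. To be sure, I'll nudge the far end against the rail with shut fingers and then press again.

Call:
arm_command([
  [-1.5,0,0],
  [0,-4,0],
  [0,-4,0],
  [1.8,0,-4.2],
  [1.8,0,-4.6],
  [0,0,0],
], spin=[0,0,0,0,0,0], fingers=5)

```text
clock: 26.8
ee_pos: [0.5465, -0.0387, 0.0771]
orientation: [[0.992, 0.047, 0.114], [-0.115, -0.0, 0.993], [0.046, -0.999, 0.005]]
contact_force: [-0.3, 0.2, -1.0]
gripper_width: 0.0502
```

```bash
python3 st.py -.029 -.140 .037
python3 - <<'E'
from h import *
im=robot.camera('wrist'); save('pics/w23.png',im)
im=robot.camera('scene'); save('pics/s23.png',cv2.resize(im[170:250,200:310],None,fx=7,fy=7))
P=K('wrist');print([proj(P,JW(S_F+s,T_R+t,.058)) for s,t in ((0,0),(0,-.11),(-.044,-.11),(-.044,0))])
E
```

```text
t 26.8 p [ 0.5465 -0.0387  0.0771] rel corner [-0.0374 -0.143   0.0771] yaw x -6.58 yz [ 0.0467 -0.     -0.9989] F jig [-0.3102  0.1566 -0.9597] w 0.0502
travel cm [0.4762 7.8377 0.254 ]
[array([414.4173768 , 248.35661074]), array([285.79476166, 247.96552573]), array([288.68211852, 200.09047974]), array([426.51500853, 200.68888821])]
```

View pics/w23.png

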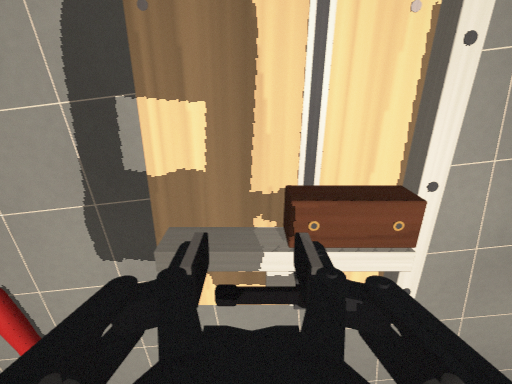

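View pics/s23.png

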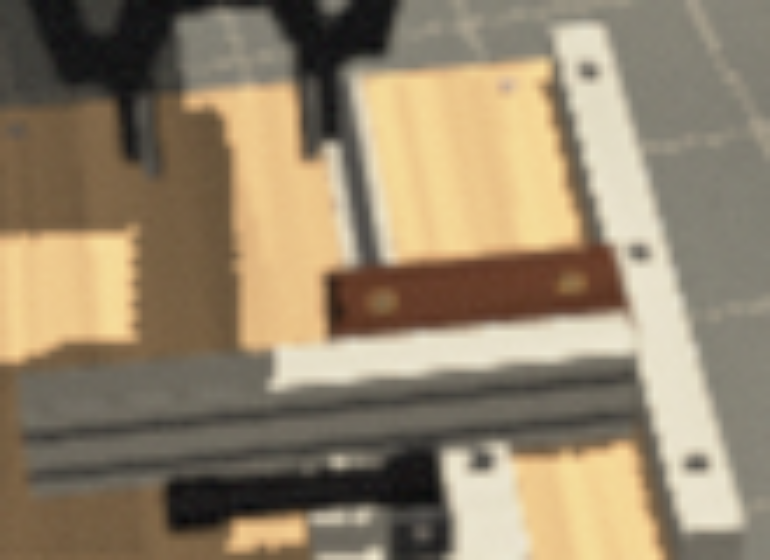

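Wrist view: the top corners are at (415,247), (285,247), (286,201) and (424,201), within 1–3 px of the seated prediction. I shut the fingers and nudge the end.

Call:
arm_command([
  [0.3,0,0.2],
  [0,0,0],
  [0,3.5,0],
  [0,3.2,0],
  [0,0.8,0],
  [0,0,0],
], spin=[0.2,0,0,0,0,0], fingers=0)

```text
clock: 27.65
ee_pos: [0.5526, -0.0302, 0.0014]
orientation: [[0.993, 0.048, 0.111], [-0.111, 0.001, 0.994], [0.047, -0.999, 0.006]]
contact_force: [0.1, 0.3, 0.3]
gripper_width: -0.0001
```

```bash
python3 st.py -.029 -.1265 .037
```

```text
t 27.65 p [ 0.5526 -0.0302  0.0014] rel corner [-0.0324 -0.1339  0.0014] yaw x -6.4 yz [ 0.0475  0.0012 -0.9989] F jig [0.0284 0.2787 0.3309] w -0.0001
travel cm [0.3293 0.2609 0.7374]
```

Call:
arm_command([
  [0,0.2,0.3],
  [0,0,0.3],
  [0,0,0.1],
], spin=[0.3,0,0])

```text
clock: 28.02
ee_pos: [0.5548, -0.0228, 0.002]
orientation: [[0.992, 0.051, 0.117], [-0.117, 0.001, 0.993], [0.051, -0.999, 0.007]]
contact_force: [-0.1, 0.5, 0.2]
gripper_width: 0.0004
```

```bash
python3 st.py
```

```text
t 28.02 p [ 0.5548 -0.0228  0.002 ] rel corner [-0.031  -0.1263  0.002 ] yaw x -6.72 yz [ 0.0509  0.0006 -0.9987] F jig [-0.1953  0.4853  0.1807] w 0.0004
```

Call:
arm_command([
  [0,0,0.1],
  [0,0,0.1],
], spin=[0,0])

```text
clock: 28.28
ee_pos: [0.5552, -0.021, 0.0025]
orientation: [[0.992, 0.052, 0.116], [-0.117, -0.0, 0.993], [0.051, -0.999, 0.006]]
contact_force: [-2.2, -8.2, -0.2]
gripper_width: 0.0004
```

Call:
arm_command([
  [0,0,0.1],
  [0,0,0.1],
], spin=[0,0])

```text
clock: 28.52
ee_pos: [0.5552, -0.0212, 0.0027]
orientation: [[0.992, 0.051, 0.117], [-0.117, -0.004, 0.993], [0.051, -0.999, 0.002]]
contact_force: [-2.3, -11.1, 0.8]
gripper_width: -0.0002
```

The end is on the rail: 11 N reaction with no motion, finger side at t = -110 mm. I return behind the plinth with the fingers spread for the final push.

Call:
arm_command([
  [0,0,-1],
  [0,-4,0],
  [0,-4,0],
  [-2.4,0,4.2],
  [-2.4,0,3.9],
  [0,0,0],
], spin=[0,0,0,0,0,0], fingers=0)

```text
clock: 29.28
ee_pos: [0.5107, 0.0549, 0.083]
orientation: [[0.992, 0.051, 0.119], [-0.119, -0.002, 0.993], [0.051, -0.999, 0.004]]
contact_force: [0.0, 0.4, 0.1]
gripper_width: 0.0002
```

```bash
python3 st.py -.075 -.056 .032
```

```text
t 29.27 p [0.5107 0.0549 0.083 ] rel corner [-0.0841 -0.0544  0.083 ] yaw x -6.85 yz [ 0.0512 -0.0023 -0.9987] F jig [-0.0304  0.3887  0.1141] w 0.0002
travel cm [ 0.4501  8.9302 -0.1939]
```

Call:
arm_command([
  [0,0,0],
  [0,0,0],
  [0,3.5,0],
  [0,3.5,0],
  [0,1.9,0],
  [0,0,0],
], spin=[0,0,0,0,0,0], fingers=5)

```text
clock: 30.02
ee_pos: [0.5174, 0.0503, -0.0083]
orientation: [[0.991, 0.052, 0.123], [-0.123, -0.003, 0.992], [0.052, -0.999, 0.004]]
contact_force: [0.5, -0.3, 0.3]
gripper_width: 0.0501
```

```bash
python3 st.py -.053 -.056 .036
```

```text
t 30.02 p [ 0.5174  0.0503 -0.0083] rel corner [-0.0768 -0.0581 -0.0083] yaw x -7.09 yz [ 0.052  -0.0029 -0.9986] F jig [ 0.493  -0.2523  0.3219] w 0.0501
travel cm [ 2.4125 -0.5054  0.2213]
```

Call:
arm_command([
  [0.7,0,0.1],
  [0.7,0.05,0.1],
  [0.6,0.05,0],
  [0.2,0,0],
  [0.1,0,0],
], spin=[-0.3,0,0,0,0])

```text
clock: 30.65
ee_pos: [0.5429, 0.0489, -0.0056]
orientation: [[0.992, 0.053, 0.118], [-0.118, -0.003, 0.993], [0.053, -0.999, 0.003]]
contact_force: [-14.0, 1.4, 5.5]
gripper_width: 0.0499
```

```bash
python3 st.py -.053 -.056 .036
```

```text
t 30.65 p [ 0.5429  0.0489 -0.0056] rel corner [-0.0513 -0.0565 -0.0056] yaw x -6.81 yz [ 0.053  -0.0029 -0.9986] F jig [-14.0371  -0.2778   5.4971] w 0.0499
travel cm [-0.1468 -0.3658  0.0476]
```

Call:
arm_command([
  [0.08,0,0],
  [0.08,0,0],
], spin=[0,0])

```text
clock: 30.9
ee_pos: [0.5427, 0.049, -0.0057]
orientation: [[0.992, 0.049, 0.118], [-0.118, -0.003, 0.993], [0.049, -0.999, 0.003]]
contact_force: [-7.5, 0.6, 4.4]
gripper_width: 0.0499
```

```bash
python3 st.py
python3 - <<'E'
from h import *
for i in range(3):
    robot.camera('scene'); o=robot.get_obs(); print(o['clock'],o['contact_force']@xj,o['contact_force'])
E
```

```text
t 30.9 p [ 0.5427  0.049  -0.0057] rel corner [-0.0516 -0.0564 -0.0057] yaw x -6.79 yz [ 0.0489 -0.0027 -0.9988] F jig [-7.5169 -0.2972  4.3928] w 0.0499
30.95 -8.066602677452533 [-8.06893058  0.46192803  4.34457125]
31.0 -8.866233911332905 [-8.89476262  0.29089262  2.59334119]
31.05 -7.534142621255205 [-7.56109015  0.22460328  3.59301515]
```

Call:
arm_command([
  [0.1,0,0],
  [0.1,0,0],
], spin=[0,0])

```text
clock: 31.3
ee_pos: [0.5425, 0.049, -0.0059]
orientation: [[0.992, 0.045, 0.118], [-0.118, -0.003, 0.993], [0.045, -0.999, 0.003]]
contact_force: [-10.4, -0.2, 4.6]
gripper_width: 0.0501
```

```bash
python3 st.py
python3 - <<'E'
from h import *
for i in range(5):
    im=robot.camera('scene'); o=robot.get_obs(); print(round(o['clock'],2),(o['contact_force']@xj).round(2),o['contact_force'].round(2))
save('pics/s24.png',cv2.resize(im[170:250,200:310],None,fx=7,fy=7))
P=K('wrist'); im=robot.camera('wrist'); save('pics/w24.png',cv2.resize(im[200:350,140:400],None,fx=3,fy=3,interpolation=cv2.INTER_CUBIC))
im=robot.camera('top'); save('pics/t24.png',im)
E
```

```text
t 31.3 p [ 0.5425  0.049  -0.0059] rel corner [-0.0518 -0.0564 -0.0059] yaw x -6.76 yz [ 0.0446 -0.0026 -0.999 ] F jig [-10.2832  -1.4313   4.5795] w 0.0501
31.35 -9.14 [-9.12  0.69  5.05]
31.4 -8.79 [-8.83  0.19  5.06]
31.45 -8.74 [-8.69  0.89  5.15]
31.5 -9.33 [-9.31  0.68  4.65]
31.55 -9.0 [-9.12 -0.5   3.87]
```

View pics/s24.png

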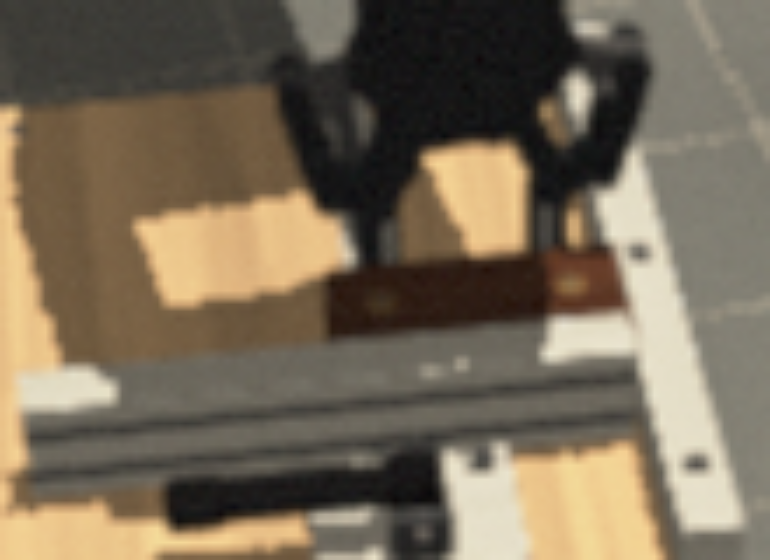

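View pics/w24.png

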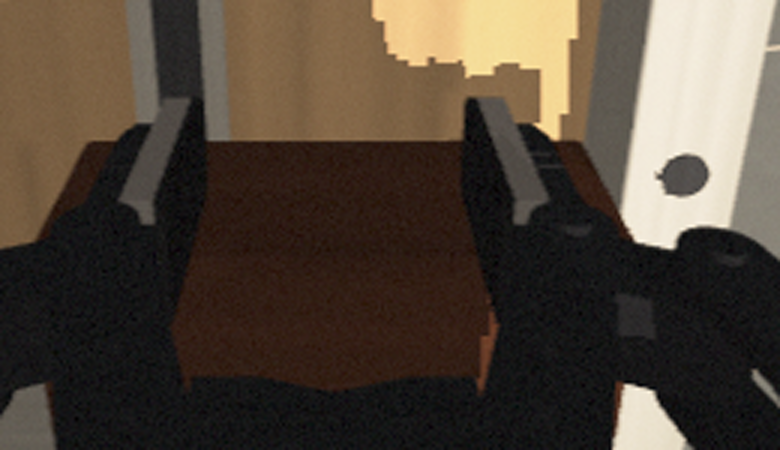

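View pics/t24.png

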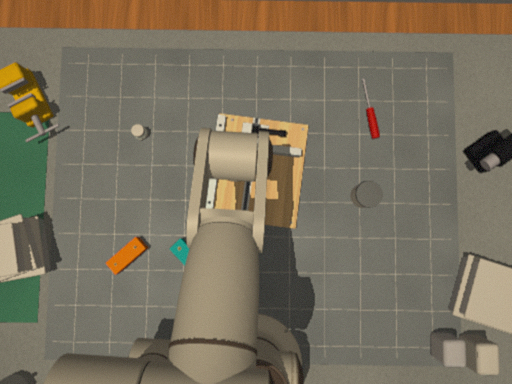

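The plinth sits square in the corner, the bystanders are where they were, and the push is steady at 9 N. I trim it to about 10 N and hand in.

Call:
arm_command([
  [0.11,0,0],
  [0.11,0,0],
], spin=[0,0])

```text
clock: 31.9
ee_pos: [0.5423, 0.0491, -0.006]
orientation: [[0.992, 0.04, 0.117], [-0.117, -0.002, 0.993], [0.04, -0.999, 0.002]]
contact_force: [-10.2, 0.7, 5.7]
gripper_width: 0.05
```

Run:
```python
from h import *
F=[]
for i in range(6):
    im=robot.camera('scene'); o=robot.get_obs(); F.append([o['contact_force']@xj,o['contact_force']@yj,o['contact_force'][2]])
F=np.array(F); print(F.round(2),F.mean(0))
if 9<-F[:,0].mean()<11.5: print('signing',robot.sign_off())
```

```text
[[ -9.95  -0.1    6.41]
 [-10.11  -0.87   5.82]
 [ -9.74   0.16   5.56]
 [ -9.84  -0.51   4.63]
 [ -9.63  -0.8    4.71]
 [-10.26  -1.24   5.12]] [-9.9206599  -0.55868454  5.37519808]
the job is handed in; nothing more can be done
signing None
```

I folded the cam lever down flat first, then set the plinth on the board with its inserts up. It lies against the fence with its end at the side rail. I handed in at about 32 s, still pressing.

**Last checks**
- **Push:** it averaged 9.9 N over six readings (9.6 to 10.3 N). The fingers also press down on the plinth with about 5 N.
- **Lever:** it reached its stop at 21 N and looks flat in the pictures.
- **Rail:** I nudged the plinth's free end, and it met the rail at 11 N without moving further.
- **Fence:** its edge moved 0.0 to 0.6 px in the scene picture (mean about 0.2 px), which I read as under 1 mm. I can't rule out a shift of a few tenths of a millimetre.
- **Other things:** the tub, jar, screwdriver and the two look-alike blocks look unmoved in the top view, though the arm partly hides the teal block.

**What disagreed**
- **Finger length:** when shut, the finger ends are about 38 mm short of the stated tool point, as a touch on the mat showed. My first sweep therefore passed above the lever without touching it.
- **Tool tilt:** the tool drifted to about 2–3° off vertical during the job, and I had no way to correct that.
- **Scene-camera offset:** the scene camera placed the plinth's end about 7 mm short of the rail, but it gave the same reading while the plinth was firmly pressed on the rail. I relied on the nudge and the wrist view instead.

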